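Line up riser blocks in the riveting jig

ROBOT

A 6-joint arm with a two-finger parallel gripper is mounted at the origin on the work surface. World frame = base frame: x ahead of the robot, y to its left, z up, the work surface at z = 0. Lengths are in m, angles in rad, forces in N, time in s.
With the tool pointing down it reaches from about 0.35 to 0.975 m from the base axis. Payload 17.4 kg.
Tool frame: the origin (TCP) lies on the centre line of the jaws, within the pads' length; the fingertips stand arm.tcp_to_tips ahead of it and the grasp point (between the pads) lies 8 mm behind it (arm.tcp_to_tips is the distance from the TCP to the fingertips, in m); z points along the fingers, y is the direction in which the jaws open and shut (so a half turn about z gives the same grasp; the last joint's range is limited). The gripper opens to 85 mm and grips with 20 to 120 N. Pads are 22 mm wide; open, the fingers measure 114 mm over their backs; the gripper's body (76 mm by 85 mm) begins 54 mm behind the grasp point. The pads swing forward as they close: fully open they stand 13 mm farther back than shut.
Start: joints at [1.165, 0.116, 1.442, -0, 1.584, -0.038], TCP at [0.243, 0.63, 0.242] pointing down, gripper open.
Joint ranges: [-2.83, 2.83], [-0.83, 2.19], [0.07, 2.5], [-1.14, 4.28], [0.01, 3], [-2.97, 2.97]. Speed limits (rad/s): [1.89, 1.89, 2.22, 3.14, 3.14, 3.14].

INTERFACE

Orientations are given as a unit quaternion [w, x, y, z].
In Python, from cell import arm, cams, order gives the robot as it stands.
- The arm moves only by the tool apply_moves, never from a script. Its argument "steps" is one flat list of numbers, 7 for each row, row after row: the turn, a rotation vector about the tool's x, y, z in degrees, then the shift along the tool's x, y, z in cm, then the gripper's target within -1 to 1 (shut at 1, half-way at 0, fully open at -1). A call has exactly 8 rows; each row shifts and turns the pose as measured when the row begins, along the tool's axes as they then stand; what a row does not reach is not made up. A row lasts 1/12 s, in which the tool goes at most 41.7 mm and 7.16 degrees, less where a joint would pass 70% of its speed; a pose out of reach is approached as far as the arm can. A call is refused whole if a number of a shift passes 4.17 or a number of a turn 7.16, either way. A call with a gripper value outside its range is refused whole. The fingers move at their own pace and stop on an object; "newtons" is the grip in N (left out, the last holds). Time passes only in rows, so rows that do not move let the fingers close, or fill a call up. It gives the time, the measured TCP pose, the force and the opening at its end, in the units of the state.
- arm.get_state(): the state, without advancing time (a new reading comes with each control period).
- cams.read_camera(name): name is "scene" or "side" or "wrist"; returns (picture, depth): 384x512x3 uint8, red, green, blue; 384x512 float32, m along the optical axis (not along the pixel's ray), 0 where there is no reading.
- cams.camera_params(name): a dict with "K" (3x3 intrinsics, pixels), "distortion" ([k1, k2, p1, p2, k3] as OpenCV has them; the pictures are not rectified), "rvec" (rotation vector, rad) and "tvec" (3), from world to camera coordinates, as OpenCV has them. Camera axes: x right, y down, z forward; pixel columns grow to the right and rows downward; lengths in m; the calibration is good to about 2 mm. A picture is of the moment at which its call begins: read the wrist's pose just before it. camera_params takes no time and is no camera call; for the wrist camera it gives the pose at the moment of the call.
- order.hand_in(): hands the job in, once; it reports no verdict.
The state is a dict: "time_s": time; "joints": joint angles; "joint_velocities": joint speeds; "joint_torque": joint torques, N m; "tool_pos": TCP position; "ee_rot": TCP orientation; "force": force on the tool from outside, world axes, zero at the start; "wrist_torque": the same for the moment, N m; "gripper_width": finger opening in m.
Only numpy, scipy, OpenCV 4.12 (cv2) and the standard library are available. Lean on these libraries where they do the work, as an engineer would, in place of code of your own. Each camera call takes 0.05 s, during which the arm holds its last target. There are 200 camera calls.

TASK

Slide the three orange heel-riser blocks over the slate, without lifting them, in under the clear guard until each lies square and flush against the aluminium stop bar, ribs across the line, centred on a white line of its own, so that they make one even row. Only friction holds the bar, so feel for the contact and press gently: the bar must not be shoved back. Leave all the other things where they lie.

Things in the scene. Friction and masses are not known exactly. Their poses are not given: they have to be found in the camera images.
- block0: orange plastic heel-riser block, 60 mm (its x) by 44 mm (its y) by 24 mm high, 90 g, brass rivet eyes and dark ribs on top; origin at the centre of its underside, z up. The three are alike and either end may face the bar
- block1: orange plastic heel-riser block, 60 mm (its x) by 44 mm (its y) by 24 mm high, 90 g, brass rivet eyes and dark ribs on top; origin at the centre of its underside, z up. The three are alike and either end may face the bar
- block2: orange plastic heel-riser block, 60 mm (its x) by 44 mm (its y) by 24 mm high, 90 g, brass rivet eyes and dark ribs on top; origin at the centre of its underside, z up. The three are alike and either end may face the bar
- line0 (a point): the one nearest to the robot of three white index lines (flat strips on the slate, 6 mm wide, 160 mm long, 80 mm apart); this point lies on the slate on the line's centre at the jig's nominal stop plane (the bar may be set up to 15 mm farther), x along the line towards the bar (roughly world +y), y across it (roughly world -x)
- line1 (a point): the one in the middle of three white index lines (flat strips on the slate, 6 mm wide, 160 mm long, 80 mm apart); this point lies on the slate on the line's centre at the jig's nominal stop plane (the bar may be set up to 15 mm farther), x along the line towards the bar (roughly world +y), y across it (roughly world -x)
- line2 (a point): the one farthest from the robot of three white index lines (flat strips on the slate, 6 mm wide, 160 mm long, 80 mm apart); this point lies on the slate on the line's centre at the jig's nominal stop plane (the bar may be set up to 15 mm farther), x along the line towards the bar (roughly world +y), y across it (roughly world -x)
- bar_face (a point): middle of the front face (towards the blocks) of the aluminium stop bar, at slate level; bar 280 mm long, 30 mm deep, top 24 mm above the slate, two black thumbscrew heads; it runs roughly away from the robot. x square into the face (roughly world +y), y along the bar back towards the robot. Held by friction only: it slips along x at about 18 N
- guard_edge (a point): middle of the underside of the front edge (yellow strip) of the clear plastic guard over the bar, 168 mm above the slate; the guard is 324 mm wide, about 10 mm thick and runs back from here 160 mm over the rear of the row and the bar, so a gripper pointing straight down cannot work there. Its two posts stand behind the bar, 150 mm either way along the bar
- canister: squat tin canister with a screw lid, 100 mm in diameter, 100 mm high; origin under its centre; leave alone
- carabiner: red carabiner lying flat, 105 by 58 by 10 mm, long along its x; origin at its centre; leave alone
- file: half-round steel file with a wooden handle, 250 by 24 by 18 mm, along its x (handle at x -125 to -25 mm); leave alone
- punch: brass rivet setting punch lying down, 125 mm along its x (-70 to 55 mm), 14 mm thick; leave alone
- offcut: cracked thin orange deck panel offcut, about 130 by 60 by 4 mm; leave alone
- pliers: blue locking pliers lying flat, 200 mm along their x (-125 to 73 mm), 60 mm wide, 16 mm high; leave alone
Things that resemble listed ones, but are neither listed nor needed, are in the scene too. Leave any green or purple look-alike of the block0 alone.

How it is judged:
By the outcome, as a careful person would: the job done as asked, in the order asked, and still so for the second after the job is handed in, with the robot touching nothing.
It also fails if it takes over 72 s, if anything falls off the work surface, if the arm or the gripper's body presses on something with over 40 N, if the wrist force passes 120 N, or if a joint passes its speed limit or range.

## Working session

There is one attempt and no reset: what is moved stays moved. The work goes in short steps, Python scripts to look and compute and a tool call to move; the robot and the scene stay as the last step left them, time stands still between calls to the robot, and variables do not carry over. Pictures are saved under pics/ and viewed, about 8 in all and at most 12, crops included, and the job is handed in when it is done.

Besides the shell and the picture viewer there is one more tool, called after ">>>" as a command line: name --argument value ..., lists and objects as JSON in quotes. apply_moves: Moves the arm, as the interface text tells. Its arguments: {"type":"object","properties":{"steps":{"type":"array","items":{"type":"number"}},"newtons":{"type":"number"}},"required":["steps"]}

```bash
ls; mkdir -p pics; python3 - <<'E'
from cell import arm,cams
import cv2,numpy as np
s=arm.get_state();print(s, getattr(arm,'tcp_to_tips',None))
for n in ["scene","side"]:
    p,d=cams.read_camera(n);cv2.imwrite(f"pics/{n}0.png",p[:,:,::-1]);np.savez(f"pics/{n}0.npz",p=p,d=d)
    print(n,cams.camera_params(n))
a=cv2.imread("pics/scene0.png");cv2.imwrite("pics/scene0b.png",cv2.resize(a,(800,600)))
a=cv2.imread("pics/side0.png");cv2.imwrite("pics/side0b.png",cv2.resize(a,(800,600)))
E
```

```text
pics
{'time_s': 0.0, 'joints': array([ 1.16517680e+00,  1.16493285e-01,  1.44226502e+00, -1.50384810e-05,
        1.58398215e+00, -3.77473648e-02]), 'joint_velocities': array([ 0.00044875, -0.0009831 , -0.00137663,  0.00014318, -0.00010617,
        0.00039767]), 'joint_torque': array([ 6.82836544e-04, -7.31984782e+01, -6.32493353e+01,  2.10220031e-05,
        6.11483672e-03, -4.42840167e-05]), 'tool_pos': array([0.24266185, 0.6296886 , 0.24155739]), 'ee_rot': array([-1.18850116e-04,  1.82900728e-01,  9.83131219e-01, -5.61509592e-04]), 'force': array([0.25797961, 0.37705601, 0.2234426 ]), 'wrist_torque': array([ 0.00737085, -0.04623624, -0.04181937]), 'gripper_width': 0.08503650933116441} 0.011
scene {'K': array([[374.3758274 ,   0.        , 251.92581315],
       [  0.        , 374.3758274 , 194.44494917],
       [  0.        ,   0.        ,   1.        ]]), 'distortion': array([-0.12071044,  0.        ,  0.        ,  0.        ,  0.        ]), 'rvec': array([ 1.99269406,  0.98136227, -0.52728888]), 'tvec': array([-0.30407934, -0.12964212,  1.42908603])}
side {'K': array([[427.14947718,   0.        , 252.51908501],
       [  0.        , 427.14947718, 194.04207152],
       [  0.        ,   0.        ,   1.        ]]), 'distortion': array([-0.07413186,  0.        ,  0.        ,  0.        ,  0.        ]), 'rvec': array([ 0.07308446, -2.88437584,  1.19086085]), 'tvec': array([0.51945207, 0.14061325, 1.17691232])}
```

View pics/scene0b.png

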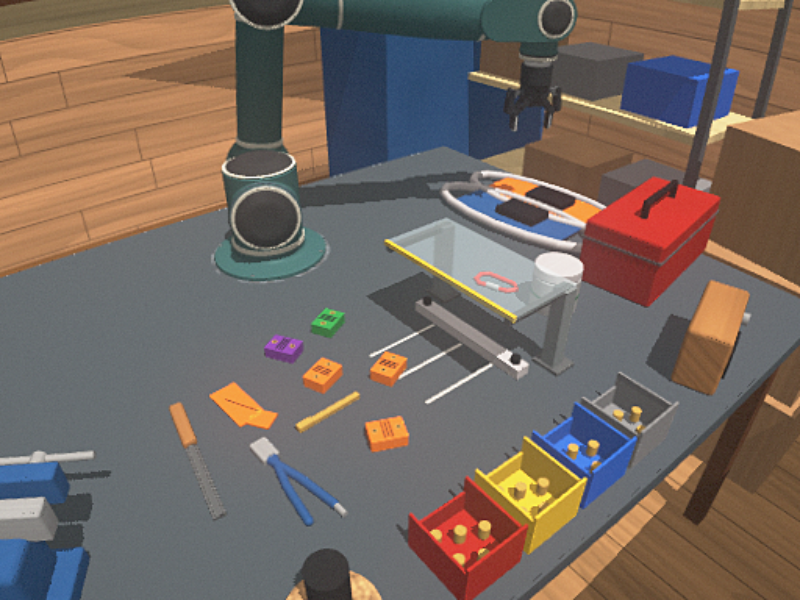

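View pics/side0b.png

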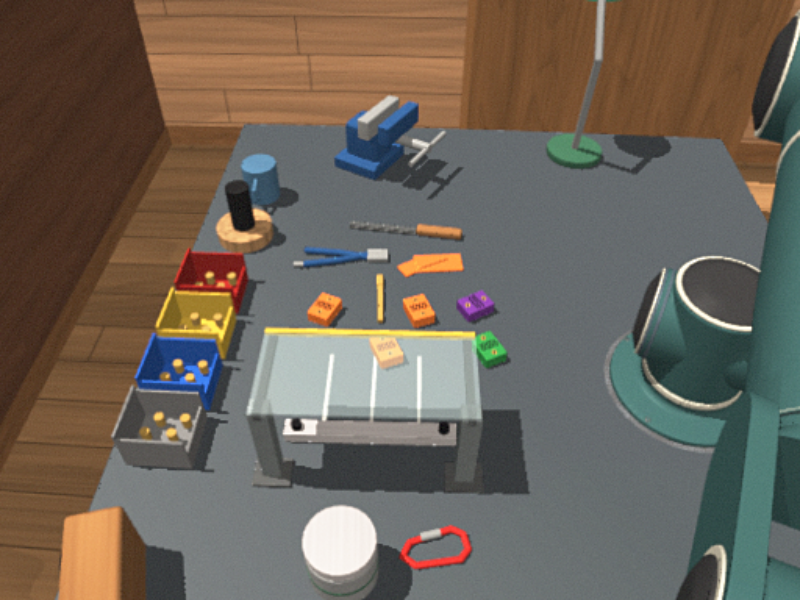

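The scene view (800x600 pixels) shows these orange or block-like candidates:
- Blocks with ribs at (322,375), (388,367) and (387,433). These are the ones I want.
- Flat offcut at (243,405), purple look-alike at (284,347) and green look-alike at (327,321). I leave these alone.
- Brass punch at (328,411), which I also leave alone.

The bar runs (425,305)–(520,365) under the guard, and the lines are in front of it.

```bash
cat > h.py <<'E'
import numpy as np,cv2
from cell import arm,cams
def RT(c): return cv2.Rodrigues(c['rvec'])[0],c['tvec']
def ray(c,uv,z):
    """pixels -> world on plane z"""
    R,t=RT(c);n=cv2.undistortPoints(np.float64(uv).reshape(-1,1,2),c['K'],c['distortion'])[:,0]
    d=np.c_[n,np.ones(len(n))]@R;o=-R.T@t
    return o+d*((z-o[2])/d[:,2])[:,None]
def cloud(c,d):
    R,t=RT(c);h,w=d.shape;v,u=np.mgrid[:h,:w]
    n=cv2.undistortPoints(np.float64(np.c_[u.ravel(),v.ravel()]).reshape(-1,1,2),c['K'],c['distortion'])[:,0]
    P=(np.c_[n,np.ones(len(n))]*d.ravel()[:,None]-t)@R
    return P.reshape(h,w,3)
def orange(p):
    q=cv2.cvtColor(p,cv2.COLOR_RGB2HSV)
    return ((q[...,0]>4)&(q[...,0]<17)&(q[...,1]>130)&(q[...,2]>120)).astype(np.uint8)
def E_(): pass
def blocks(n,p,d,lo=.018,hi=.03):
    c=cams.camera_params(n);P=cloud(c,d);m=orange(p)
    m=cv2.morphologyEx(m,cv2.MORPH_CLOSE,np.ones((5,5)))
    k,l,st,ce=cv2.connectedComponentsWithStats(m);o=[]
    for i in range(1,k):
        if st[i,4]<60: continue
        q=P[l==i];g=q[abs(q[:,2]-.024)<.006]
        print(n,'px',ce[i].round(),'n',st[i,4],'med',np.median(q,0).round(4),'ntop',len(g))
        if len(g)<50: continue
        r=cv2.minAreaRect(np.float32(g[:,:2]*1000));print('   top rect',np.round(r[0],1),np.round(r[1],1),round(r[2],1),'z',g[:,2].mean().round(4))
E
python3 - <<'E'
from h import *
for n in ["scene","side"]:
    z=np.load(f"pics/{n}0.npz");p,d=z['p'],z['d'];blocks(n,p,d)
    c=cams.camera_params(n);P=cloud(c,d)
    print('table z',np.median(P[250:260,100:110 ,2]))
    if n=="scene":
        q=cv2.cvtColor(p,cv2.COLOR_RGB2HSV)
        w=((q[...,1]<60)&(q[...,2]>165)).astype(np.uint8);X=ray(c,np.argwhere(np.ones_like(w))[:,::-1],0).reshape(*w.shape,3)
        w[(abs(P[...,2])>.012)]=0
        k,l,st,ce=cv2.connectedComponentsWithStats(w)
        for i in range(1,k):
            if st[i,4]>25:
                x=X[l==i][:,:2]*1000;print('white',ce[i].round(),st[i,4],np.round(cv2.minAreaRect(np.float32(x)),1) if 0 else cv2.minAreaRect(np.float32(x)),np.ravel(cv2.fitLine(np.float32(x),2,0,.01,.01)).round(4))
        b=(abs(P[...,2]-.024)<.005)&(q[...,1]<60)&(q[...,2]>90)
        k,l,st,ce=cv2.connectedComponentsWithStats(b.astype(np.uint8))
        for i in range(1,k):
            if st[i,4]>80: print('z24',ce[i].round(),st[i,4],cv2.minAreaRect(np.float32(P[l==i][:,:2]*1000)))
    y=((q:=cv2.cvtColor(p,cv2.COLOR_RGB2HSV))[...,0]>22)&(q[...,0]<32)&(q[...,1]>150)&(abs(P[...,2]-.172)<.015)
    g=P[y];print('yellow',len(g)); 
    if len(g)>20: print(cv2.minAreaRect(np.float32(g[:,:2]*1000)),g[:,2].min(),g[:,2].max())
p=np.load("pics/scene0.npz")['p'];cv2.imwrite("pics/crop1.png",cv2.resize(p[170:300,160:360,::-1],(800,520),interpolation=2))
E
```

```text
scene px [64. 81.] n 11832 med [-1.7861 -0.0328 -0.0902] ntop 79
   top rect [-1788.5     7. ] [ 54.9 890.2] 0.1 z 0.0234
scene px [184.  76.] n 67 med [-1.7835  0.9732 -0.2767] ntop 0
scene px [202.  83.] n 99 med [-1.7856  1.1832 -0.3631] ntop 0
scene px [329. 119.] n 208 med [0.1267 0.7324 0.0206] ntop 181
   top rect [133. 721.] [129.9 134.5] 18.5 z 0.0211
scene px [372. 134.] n 188 med [0.3522 0.7557 0.0216] ntop 180
   top rect [349.5 756.9] [ 78.8 121.5] 9.6 z 0.0215
scene px [455. 215.] n 1954 med [0.8983 0.3661 0.1161] ntop 93
   top rect [911.7 355.3] [69.9  9.8] 14.4 z 0.0241
scene px [248. 236.] n 354 med [ 0.5461 -0.0474  0.022 ] ntop 244
   top rect [538.7 -41.3] [44.3 63.8] 23.9 z 0.0228
scene px [206. 240.] n 377 med [ 0.4906 -0.1494  0.0218] ntop 251
   top rect [ 485.1 -143.8] [46.6 62. ] 24.4 z 0.0228
scene px [155. 260.] n 651 med [ 0.461  -0.2918  0.0039] ntop 0
scene px [117. 272.] n 248 med [ 0.4543 -0.3934  0.0173] ntop 87
   top rect [ 446.7 -391.8] [18.1 90.7] 81.6 z 0.019
scene px [247. 277.] n 476 med [ 0.6713 -0.142   0.0224] ntop 327
   top rect [ 662.7 
[... 2749 characters left out ...]
 n 242 med [ 0.8838 -0.1989  0.0266] ntop 56
   top rect [ 886.3 -200.8] [54.  68.4] 88.0 z 0.0241
side px [207. 198.] n 322 med [ 0.6621 -0.1303  0.0211] ntop 220
   top rect [ 663.5 -135.5] [62.  45.8] 67.3 z 0.0223
side px [268. 198.] n 314 med [ 0.4813 -0.1353  0.0214] ntop 218
   top rect [ 482.4 -142.2] [44.6 64. ] 23.1 z 0.0224
side px [ 71. 215.] n 406 med [ 1.5359 -0.7148 -0.7495] ntop 0
side px [ 47. 267.] n 1895 med [ 1.5339 -0.3626 -0.7505] ntop 0
side px [ 44. 358.] n 3546 med [0.9111 0.3836 0.1184] ntop 0
table z 0.054010146675015844
yellow 271
((555.836669921875, 67.693359375), (320.0655517578125, 10.566546440124512), 1.6218847036361694) 0.17301406762424967 0.18069107857502764
```

View pics/crop1.png

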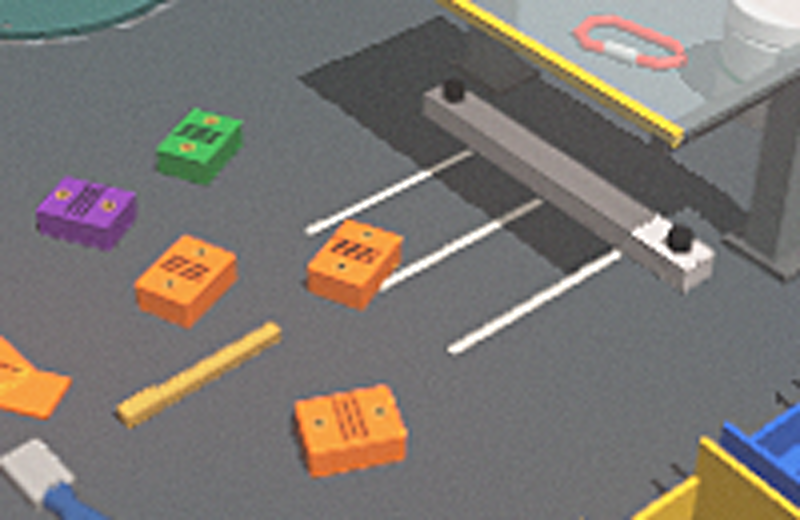

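The close crop confirms the choice: the ribbed orange blocks are at (355,265), (185,280) and (350,430). The ribs lie across the 60 mm axis, so that axis goes along the line. Next I'm writing a move planner and finding what lies close to the paths.

```bash
cat >> h.py <<'E'
from scipy.spatial.transform import Rotation as Ro
def pose():
    s=arm.get_state();q=s['ee_rot'];return s,Ro.from_quat([q[1],q[2],q[3],q[0]]),s['tool_pos']
def tgt(yaw,tilt):
    """tool z leans forward along heading yaw (deg) by tilt; tool y = horizontal, right of heading"""
    a,b=np.radians([yaw,tilt]);u=np.array([np.cos(a),np.sin(a),0]);y=np.array([u[1],-u[0],0])
    z=np.sin(b)*u-np.cos(b)*np.array([0,0,1]);return Ro.from_matrix(np.c_[np.cross(y,z),y,z])
def plan(Rt,pt,N=None,start=None):
    """constant row (rot deg, shift cm) repeated N times from the present (or start) pose to the target"""
    R0,p0=start if start else pose()[1:]
    rv=(R0.inv()*Rt).as_rotvec(degrees=True);P=R0.inv().apply(np.array(pt)-p0)*100
    n=N or int(max(np.ceil(np.abs(rv).max()/7),np.ceil(np.linalg.norm(P)/4),np.ceil(np.linalg.norm(rv)/7)))
    r=Ro.from_rotvec(rv/n,degrees=True);M=sum((r**k).as_matrix() for k in range(n))
    p=np.linalg.solve(M,P);print('rows',n,'turn',(rv/n).round(2),'shift',p.round(2),'| total turn',rv.round(1),'shift',P.round(2))
def show():
    s,R,p=pose();print('t',round(s['time_s'],2),'p',p.round(4),'F',s['force'].round(1),'w',round(s['gripper_width'],4),'q',s['joints'].round(2),'z',R.as_matrix()[:,2].round(3),'y',R.as_matrix()[:,1].round(3))
E
python3 - <<'E'
from h import *
s,R,p=pose();c=cams.camera_params("wrist");Rc,t=RT(c)
print('cam in tool',R.inv().apply(-Rc.T@t-p).round(3),'axis',R.inv().apply(Rc[2]).round(2),c['K'][0,0])
z=np.load("pics/scene0.npz");pp,d=z['p'],z['d'];c=cams.camera_params("scene");P=cloud(c,d);q=cv2.cvtColor(pp,cv2.COLOR_RGB2HSV)
for n,lo,hi in(("green",50,75),("purple",130,155),("punch",18,24)):
    m=(q[...,0]>lo)&(q[...,0]<hi)&(q[...,1]>110)&(abs(P[...,2]-.015)<.013)&(P[...,0]<.7)&(P[...,0]>.35)&(P[...,1]<.1);g=P[m]
    print(n,len(g),cv2.minAreaRect(np.float32(g[:,:2]*1000)) if len(g)>5 else '')
plan(tgt(91.1,0),[.56,-.03,.42])
E
```

```text
cam in tool [ 0.077  0.    -0.132] axis [-0.3   0.    0.95] 303.5966189385492
green 142 ((357.62249755859375, -52.558345794677734), (40.06273651123047, 60.558162689208984), 26.44651985168457)
purple 233 ((376.42706298828125, -163.04006958007812), (61.85702133178711, 46.31187438964844), 30.385623931884766)
punch 156 ((522.1702880859375, -112.79547119140625), (263.958251953125, 261.30450439453125), 36.5712890625)
rows 19 turn [-0.    0.    3.57] shift [-4.01 -0.79 -0.94] | total turn [-0.1  0.  67.8] shift [-53.33 -50.17 -17.79]
```

```bash
cat >> h.py <<'E'
def sim(rows,start=None):
    R,p=start if start else pose()[1:]
    for n,rv,sh in rows:
        for _ in range(n): p=p+R.apply(np.array(sh)/100);R=R*Ro.from_rotvec(rv,degrees=True)
        print(p.round(3),R.as_matrix()[:,2].round(2))
    return R,p
E
python3 - <<'E'
from h import *
plan(tgt(91.1,10),[.45,.22,.37],16);e=(tgt(91.1,10),np.array([.45,.22,.37]))
plan(tgt(91.1,35),[.557,-.14,.28],12,e)
E
```

```text
rows 16 turn [-0.37  0.55  4.23] shift [-2.92 -0.52 -1.05] | total turn [-6.   8.8 67.6] shift [-34.08 -30.79 -12.81]
rows 12 turn [-0.    2.08  0.  ] shift [-3.11  0.83 -0.41] | total turn [-0. 25.  0.] shift [-37.21  10.01   2.58]
```

>>> apply_moves --steps '[-0.37,0.55,4.23,-2.92,-0.52,-1.05,-1,-0.37,0.55,4.23,-2.92,-0.52,-1.05,-1,-0.37,0.55,4.23,-2.92,-0.52,-1.05,-1,-0.37,0.55,4.23,-2.92,-0.52,-1.05,-1,-0.37,0.55,4.23,-2.92,-0.52,-1.05,-1,-0.37,0.55,4.23,-2.92,-0.52,-1.05,-1,-0.37,0.55,4.23,-2.92,-0.52,-1.05,-1,-0.37,0.55,4.23,-2.92,-0.52,-1.05,-1]'

```text
time_s: 0.77
tool_pos: [0.4076, 0.4543, 0.3118]
ee_rot: [-0.035, 0.468, 0.883, 0.027]
force: [1.0, 0.7, 0.3]
gripper_width: 0.0852
```

>>> apply_moves --steps '[-0.37,0.55,4.23,-2.92,-0.52,-1.05,-1,-0.37,0.55,4.23,-2.92,-0.52,-1.05,-1,-0.37,0.55,4.23,-2.92,-0.52,-1.05,-1,-0.37,0.55,4.23,-2.92,-0.52,-1.05,-1,-0.37,0.55,4.23,-2.92,-0.52,-1.05,-1,-0.37,0.55,4.23,-2.92,-0.52,-1.05,-1,-0.37,0.55,4.23,-2.92,-0.52,-1.05,-1,-0.37,0.55,4.23,-2.92,-0.52,-1.05,-1]'

```text
time_s: 1.43
tool_pos: [0.4459, 0.2033, 0.365]
ee_rot: [-0.064, 0.715, 0.694, 0.055]
force: [1.4, -0.3, 0.3]
gripper_width: 0.0853
```

```bash
python3 - <<'E'
from h import *
show();plan(tgt(91.1,35),[.557,-.14,.28],16)
E
```

```text
t 1.43 p [0.4459 0.2033 0.365 ] F [ 1.4 -0.3  0.3] w 0.0853 q [ 0.28 -0.33  1.66  0.17  1.77  0.35] z [-0.01   0.169 -0.986] y [ 0.999 -0.029 -0.015]
rows 16 turn [ 0.01  1.58 -0.18] shift [-2.2   0.71 -0.3 ] | total turn [ 0.2 25.3 -2.9] shift [-34.91  12.22   2.48]
```

Tracking is good. Next I'm moving to the viewing pose.

>>> apply_moves --steps '[0,1.58,-0.18,-2.2,0.71,-0.3,-1,0,1.58,-0.18,-2.2,0.71,-0.3,-1,0,1.58,-0.18,-2.2,0.71,-0.3,-1,0,1.58,-0.18,-2.2,0.71,-0.3,-1,0,1.58,-0.18,-2.2,0.71,-0.3,-1,0,1.58,-0.18,-2.2,0.71,-0.3,-1,0,1.58,-0.18,-2.2,0.71,-0.3,-1,0,1.58,-0.18,-2.2,0.71,-0.3,-1]'

```text
time_s: 2.1
tool_pos: [0.4969, 0.0161, 0.3435]
ee_rot: [-0.14, 0.697, 0.689, 0.142]
force: [1.0, 0.8, 0.4]
gripper_width: 0.0851
```

>>> apply_moves --steps '[0,1.58,-0.18,-2.2,0.71,-0.3,-1,0,1.58,-0.18,-2.2,0.71,-0.3,-1,0,1.58,-0.18,-2.2,0.71,-0.3,-1,0,1.58,-0.18,-2.2,0.71,-0.3,-1,0,1.58,-0.18,-2.2,0.71,-0.3,-1,0,1.58,-0.18,-2.2,0.71,-0.3,-1,0,1.58,-0.18,-2.2,0.71,-0.3,-1,0,0,0,0,0,0,-1]'

```text
time_s: 2.77
tool_pos: [0.5474, -0.1417, 0.284]
ee_rot: [-0.208, 0.672, 0.677, 0.214]
force: [0.3, -0.1, -0.6]
gripper_width: 0.0852
```

```bash
python3 - <<'E'
from h import *
show();c=cams.camera_params("wrist");p,d=cams.read_camera("wrist");np.savez("pics/w1.npz",p=p,d=d,K=c['K'],distortion=c['distortion'],rvec=c['rvec'],tvec=c['tvec'])
cv2.imwrite("pics/w1.png",cv2.resize(p[:,:,::-1],(800,600),interpolation=2))
blocks("wrist",p,d)
E
```

```text
t 2.77 p [ 0.5474 -0.1417  0.284 ] F [ 0.3 -0.1 -0.6] w 0.0852 q [-0.54  0.01  1.57  0.54  1.86 -0.47] z [ 0.006  0.571 -0.821] y [1.    0.004 0.01 ]
wrist px [255. 204.] n 462 med [ 0.5362 -0.0438  0.0249] ntop 347
   top rect [539.2 -40. ] [43.2 59.4] 25.0 z 0.025
wrist px [342. 270.] n 543 med [ 0.6478 -0.1371  0.0246] ntop 337
   top rect [ 662.8 -136.7] [61.6 43.2] 69.3 z 0.0244
wrist px [209. 272.] n 721 med [ 0.4756 -0.1408  0.0251] ntop 630
   top rect [ 482.9 -142.9] [44.4 60.9] 23.2 z 0.0252
wrist px [509. 299.] n 64 med [ 0.8686 -0.1725  0.016 ] ntop 18
```

View pics/w1.png

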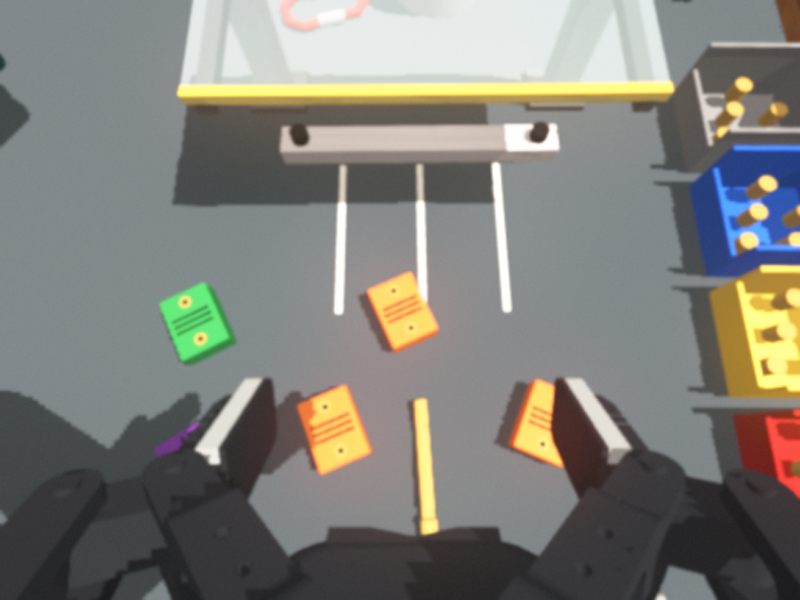

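```bash
cat > jig.py <<'E'
from h import *
def jig(f):
    z=np.load(f);p=z['p'];c={k:z[k] for k in('K','distortion','rvec','tvec')};q=cv2.cvtColor(p,cv2.COLOR_RGB2HSV)
    g=cv2.cvtColor(p,cv2.COLOR_RGB2GRAY).astype(float)
    X=ray(c,np.argwhere(np.ones_like(g))[:,::-1],0).reshape(*g.shape,3)
    w=((q[...,1]<45)&(g>130)&(X[...,1]<.115)&(X[...,1]>-.05)&(X[...,0]>.45)&(X[...,0]<.67)).astype(np.uint8)
    k,l,st,ce=cv2.connectedComponentsWithStats(w)
    for i in range(1,k):
        if st[i,4]>40:
            x=X[l==i][:,:2]*1000;v=np.polyfit(x[:,1],x[:,0],1);print('line px',ce[i].round(),'x@y0 %.1f slope %.4f'%(v[1],v[0]),'x@y92 %.1f'%np.polyval(v,92),'y',x[:,1].min().round(1),x[:,1].max().round(1))
    # bar bottom edge: strongest bright->dark drop going down
    K,R,t=c['K'],*RT(c)
    E=[]
    for wx in np.linspace(.43,.68,60):
        if min(abs(wx-a) for a in(.475,.555,.635))<.008: continue
        ys=np.arange(.09,.16,.0004);uv=cv2.projectPoints(np.c_[np.full_like(ys,wx),ys,0*ys],c['rvec'],c['tvec'],K,c['distortion'])[0][:,0].astype(np.float32)
        pr=cv2.remap(g.astype(np.float32),uv[:,0],uv[:,1],cv2.INTER_LINEAR).ravel();dg=np.gradient(cv2.GaussianBlur(pr[None],(0,0),4)[0]);
        # first strong rise
        i=np.argmax(dg>max(.4*dg.max(),.1)); j=i+np.argmax(dg[i:i+12]);E.append((wx,ys[j]))
    E=np.array(E)*1000;v=np.polyfit(E[:,0],E[:,1],1)
    for _ in range(3):
        r=E[:,1]-np.polyval(v,E[:,0]);E=E[abs(r)<max(2*np.median(abs(r)),.5)];v=np.polyfit(E[:,0],E[:,1],1)
    print('bar face: y@x477 %.1f y@x557 %.1f y@x637 %.1f slope %.4f n %d res %.2f'%(*np.polyval(v,[477,557,637]),v[0],len(E),np.std(E[:,1]-np.polyval(v,E[:,0]))))
if __name__=="__main__":
    import sys;jig(sys.argv[1])
E
python3 jig.py pics/w1.npz
```

```text
line px [275. 164.] x@y0 565.1 slope 0.0714 x@y92 571.6 y -49.8 115.0
bar face: y@x477 124.3 y@x557 126.0 y@x637 127.7 slope 0.0216 n 39 res 0.17
```

```bash
sed -i "s/(g>130)/(g-cv2.medianBlur(g.astype(np.uint8),25)>22)/" jig.py; python3 jig.py pics/w1.npz; python3 - <<'E'
from h import *
# grip target for block A: TCP 16 mm behind centre
for n,x,y,a in(("A",.539,-.0405,114.2),):
    u=np.array([np.cos(np.radians(a)),np.sin(np.radians(a))]);g=np.array([x,y])-.016*u;print(n,g.round(4))
    b=g-.07*u
    plan(tgt(a,47),[*b,.09],12); plan(tgt(a,47),[*g,.019],8,(tgt(a,47),np.array([*b,.09])))
E
```

```text
line px [218. 158.] x@y0 477.6 slope -0.0231 x@y92 475.4 y -39.8 113.3
line px [269. 151.] x@y0 558.2 slope -0.0259 x@y92 555.8 y -25.3 114.1
line px [321. 156.] x@y0 637.9 slope -0.0196 x@y92 636.1 y -37.2 114.9
bar face: y@x477 124.3 y@x557 126.0 y@x637 127.7 slope 0.0216 n 39 res 0.17
A [ 0.5456 -0.0551]
rows 12 turn [ 1.35  1.02 -1.48] shift [-0.95  0.27  1.33] | total turn [ 16.1  12.2 -17.8] shift [-9.36  2.51 17.28]
rows 8 turn [0. 0. 0.] shift [-0.05 -0.    1.25] | total turn [0. 0. 0.] shift [-0.42 -0.    9.96]
```

The view shows:
- blocks at (402,311), (334,428) and (540,420)
- white lines at x≈340, 420 and 500
- the bar's lower edge at row ≈163
- the green and purple look-alikes at the left

The jig heading is about 91.2°, and the face is at y≈124–128 mm. Approaching the middle block first, for line1.

>>> apply_moves --steps '[1.35,1.02,-1.48,-0.95,0.27,1.33,-0.5,1.35,1.02,-1.48,-0.95,0.27,1.33,-0.5,1.35,1.02,-1.48,-0.95,0.27,1.33,-0.5,1.35,1.02,-1.48,-0.95,0.27,1.33,-0.5,1.35,1.02,-1.48,-0.95,0.27,1.33,-0.5,1.35,1.02,-1.48,-0.95,0.27,1.33,-0.5,1.35,1.02,-1.48,-0.95,0.27,1.33,-0.5,1.35,1.02,-1.48,-0.95,0.27,1.33,-0.5]'

```text
time_s: 3.48
tool_pos: [0.5684, -0.1285, 0.1575]
ee_rot: [-0.292, 0.554, 0.749, 0.216]
force: [-0.1, -0.2, -1.3]
gripper_width: 0.0642
```

>>> apply_moves --steps '[1.35,1.02,-1.48,-0.95,0.27,1.33,-0.5,1.35,1.02,-1.48,-0.95,0.27,1.33,-0.5,1.35,1.02,-1.48,-0.95,0.27,1.33,-0.5,1.35,1.02,-1.48,-0.95,0.27,1.33,-0.5,0,0,0,0,0,0,-0.5,0,0,0,0,0,0,-0.5,0,0,0,0,0,0,-0.5,0,0,0,0,0,0,-0.5]'

```text
time_s: 4.15
tool_pos: [0.5753, -0.1099, 0.0912]
ee_rot: [-0.335, 0.488, 0.777, 0.213]
force: [0.1, -0.0, 1.1]
gripper_width: 0.064
```

```bash
python3 - <<'E'
from h import *
show();plan(tgt(114.2,47),[.5456,-.0551,.017],8)
E
```

```text
t 4.15 p [ 0.5753 -0.1099  0.0912] F [ 0.1 -0.   1.1] w 0.064 q [-0.45  0.37  1.54  0.5   1.88 -0.91] z [-0.313  0.658 -0.685] y [0.902 0.433 0.004]
rows 8 turn [-0.11  0.03  0.14] shift [-0.15 -0.05  1.2 ] | total turn [-0.9  0.2  1.1] shift [-1.14 -0.34  9.62]
```

>>> apply_moves --steps '[-0.11,0,0.14,-0.15,-0.05,1.2,-0.5,-0.11,0,0.14,-0.15,-0.05,1.2,-0.5,-0.11,0,0.14,-0.15,-0.05,1.2,-0.5,-0.11,0,0.14,-0.15,-0.05,1.2,-0.5,-0.11,0,0.14,-0.15,-0.05,1.2,-0.5,-0.11,0,0.14,-0.15,-0.05,1.2,-0.5,-0.11,0,0.14,-0.15,-0.05,1.2,-0.5,-0.11,0,0.14,-0.15,-0.05,1.2,-0.5]'

```text
time_s: 4.82
tool_pos: [0.5438, -0.0516, 0.0135]
ee_rot: [-0.329, 0.501, 0.771, 0.216]
force: [-0.2, 0.6, 0.2]
gripper_width: 0.0642
```

```bash
python3 - <<'E'
from h import *
show();plan(tgt(114.2,47),[.5456,-.0551,.017],1)
p,d=cams.read_camera("wrist");cv2.imwrite("pics/w2.png",p[:,:,::-1])
E
```

```text
t 4.82 p [ 0.5438 -0.0516  0.0135] F [-0.2  0.6  0.2] w 0.0642 q [-0.4   0.35  1.71  0.53  1.71 -0.92] z [-0.291  0.663 -0.69 ] y [0.914 0.405 0.004]
rows 1 turn [ 0.38  0.61 -0.04] shift [-0.02  0.03 -0.53] | total turn [ 0.4  0.6 -0. ] shift [-0.02  0.03 -0.53]
```

View pics/w2.png

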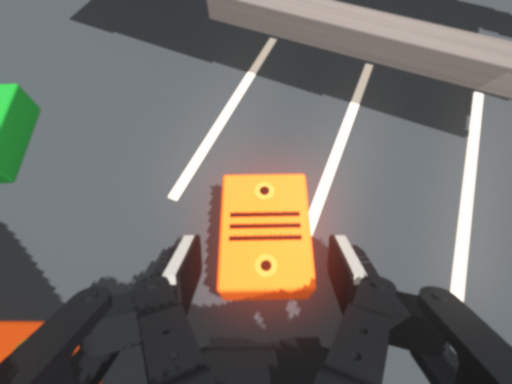

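The fingers straddle the middle block squarely; it sits at (265,235) between the pads, at columns ≈190 and 345. I'll back off 5 mm and grip at 20 N.

>>> apply_moves --steps '[0.3,0.4,0,0,0.03,-0.5,-0.5,0,0,0,0,0,0,1,0,0,0,0,0,0,1,0,0,0,0,0,0,1,0,0,0,0,0,0,1,0,0,0,0,0,0,1,0,0,0,0,0,0,1,0,0,0,0,0,0,1]' --newtons 20

```text
time_s: 5.53
tool_pos: [0.5451, -0.0544, 0.0156]
ee_rot: [-0.334, 0.499, 0.77, 0.216]
force: [-0.2, 0.6, -0.8]
gripper_width: 0.0434
```

```bash
python3 - <<'E'
from h import *
show();p,d=cams.read_camera("wrist");blocks("wrist",p,d);s=arm.get_state()['tool_pos']
# block centre ~ 17 mm ahead of TCP; go to 12 mm before the bar, yaw 91.25
u=np.array([-.0218,.9998]);f=np.array([.5549,.126])
plan(tgt(91.25,47),[*(f-u*(.030+.012+.017)),s[2]],16)
E
```

```text
t 5.53 p [ 0.5451 -0.0544  0.0156] F [-0.2  0.6 -0.8] w 0.0434 q [-0.4   0.36  1.7   0.53  1.73 -0.92] z [-0.3    0.666 -0.683] y [ 0.913  0.409 -0.001]
wrist px [271. 269.] n 2389 med [ 0.557  -0.0625  0.0243] ntop 1735
   top rect [539.7 -42.6] [45.5 60.2] 24.1 z 0.0245
wrist px [265. 212.] n 398 med [ 0.5378 -0.0367  0.0261] ntop 398
   top rect [537.1 -36.5] [34.   3.8] 22.9 z 0.026
wrist px [264. 223.] n 427 med [ 0.5396 -0.0424  0.026 ] ntop 426
   top rect [539.5 -41.9] [34.4  3.9] 22.9 z 0.026
wrist px [264. 235.] n 438 med [ 0.5422 -0.0479  0.0261] ntop 438
   top rect [542.1 -47.7] [34.5  3.3] 23.1 z 0.0261
wrist px [264. 262.] n 87 med [ 0.5474 -0.0596  0.0263] ntop 87
   top rect [547.2 -59.5] [4.5 4.4] 24.6 z 0.0263
wrist px [ 25. 332.] n 2052 med [ 0.4691 -0.1236  0.0241] ntop 1935
   top rect [ 472.7 -126.8] [31.  21.3] 23.8 z 0.024
rows 16 turn [-1.05  0.01  0.97] shift [0.5  0.24 0.53] | total turn [-16.8   0.1  15.6] shift [7.27 5.97 7.75]
```

```bash
cat >> h.py <<'E'
u=np.array([-.0218,.9998]);F={0:np.array([.4749,.1242]),1:np.array([.5549,.1260]),2:np.array([.6350,.1276])}
def drag(line,ahead,gap,N,z=None):
    s,R,p=pose();plan(tgt(91.25,47),[*(F[line]-u*(.030+gap+ahead)),z or p[2]],N)
E
sed -i "s/'shift',p.round(2)/'shift',p.round(3)/" h.py
python3 -c "
from h import *
drag(1,.0135,.010,16)"
```

```text
rows 16 turn [-1.05  0.01  0.97] shift [0.519 0.252 0.556] | total turn [-16.8   0.1  15.6] shift [7.61 6.19 8.12]
```

>>> apply_moves --steps '[-1.05,0,0.97,0.519,0.252,0.556,1,-1.05,0,0.97,0.519,0.252,0.556,1,-1.05,0,0.97,0.519,0.252,0.556,1,-1.05,0,0.97,0.519,0.252,0.556,1,-1.05,0,0.97,0.519,0.252,0.556,1,-1.05,0,0.97,0.519,0.252,0.556,1,-1.05,0,0.97,0.519,0.252,0.556,1,-1.05,0,0.97,0.519,0.252,0.556,1]'

```text
time_s: 6.25
tool_pos: [0.5443, 0.0158, 0.0155]
ee_rot: [-0.309, 0.58, 0.71, 0.252]
force: [-0.4, 0.6, -1.0]
gripper_width: 0.0435
```

```bash
python3 -c "
from h import *
show();drag(1,.0135,.010,8,.0156)"
```

```text
t 6.25 p [0.5443 0.0158 0.0155] F [-0.4  0.6 -1. ] w 0.0435 q [-0.35  0.25  1.84  0.67  1.56 -0.73] z [-0.146  0.716 -0.683] y [ 0.98   0.199 -0.001]
rows 8 turn [-0.94  0.01  0.87] shift [0.47  0.232 0.5  ] | total turn [-7.5  0.1  7. ] shift [3.64 2.28 3.88]
```

>>> apply_moves --steps '[-0.94,0,0.87,0.47,0.232,0.5,1,-0.94,0,0.87,0.47,0.232,0.5,1,-0.94,0,0.87,0.47,0.232,0.5,1,-0.94,0,0.87,0.47,0.232,0.5,1,-0.94,0,0.87,0.47,0.232,0.5,1,-0.94,0,0.87,0.47,0.232,0.5,1,-0.94,0,0.87,0.45,0.232,0.48,1,0,0,0,0,0,0,1]'

```text
time_s: 6.92
tool_pos: [0.5552, 0.0721, 0.0159]
ee_rot: [-0.285, 0.64, 0.657, 0.278]
force: [0.3, 0.2, -1.1]
gripper_width: 0.0436
```

```bash
cat > look.py <<'E'
import sys
from jig import *
def look(n):
    show();c=cams.camera_params("wrist");p,d=cams.read_camera("wrist");np.savez(f"pics/{n}.npz",p=p,d=d,K=c['K'],distortion=c['distortion'],rvec=c['rvec'],tvec=c['tvec'])
    cv2.imwrite(f"pics/{n}.png",p[:,:,::-1]);blocks("wrist",p,d)
    try: jig(f"pics/{n}.npz")
    except Exception as e: print(e)
look(sys.argv[1])
E
python3 look.py w3;python3 -c "
from h import *
drag(1,.0135,.0,8,.0156)"
```

```text
t 6.92 p [0.5552 0.0721 0.0159] F [ 0.3  0.2 -1.1] w 0.0436 q [-0.27  0.18  1.92  0.79  1.41 -0.58] z [-0.018  0.731 -0.683] y [1.    0.025 0.   ]
wrist px [267. 225.] n 7853 med [0.556  0.0877 0.0257] ntop 7273
   top rect [554.4  84.8] [45.2 60.5] 1.5 z 0.0256
wrist px [264. 262.] n 79 med [0.5549 0.066  0.0266] ntop 79
   top rect [555.1  66. ] [4.1 4.5] 2.1 z 0.0266
line px [122. 240.] x@y0 476.5 slope -0.0116 x@y92 475.5 y 56.7 115.0
line px [412. 243.] x@y0 639.1 slope -0.0309 x@y92 636.2 y 58.4 114.9
line px [203. 255.] x@y0 509.8 slope 0.1502 x@y92 523.6 y 64.8 91.0
line px [325. 253.] x@y0 606.7 slope -0.2340 x@y92 585.2 y 67.5 92.6
line px [171. 258.] x@y0 527.5 slope -0.3078 x@y92 499.2 y 71.8 77.2
line px [350. 261.] x@y0 603.6 slope -0.0323 x@y92 600.6 y 70.5 79.1
line px [153. 283.] x@y0 396.7 slope 1.6363 x@y92 547.3 y 59.6 64.9
line px [267. 323.] x@y0 557.5 slope -0.0109 x@y92 556.5 y 35.4 55.3
line px [214. 322.] x@y0 535.9 slope -0.1148 x@y92 525.3 y 39.5 48.0
line px [420. 340.] x@y0 650.5 slope -0.5321 x@y92 601.5 y 34.2 42.6
line px [371. 345.] x@y0 597.5 slope 0.2447 x@y92 620.1 y 33.0 38.5
bar face: y@x477 124.0 y@x557 125.8 y@x637 127.5 slope 0.0219 n 30 res 0.13
rows 8 turn [-0.02  0.01  0.03] shift [0.089 0.013 0.101] | total turn [-0.2  0.1  0.2] shift [0.71 0.11 0.81]
```

View pics/w3.png

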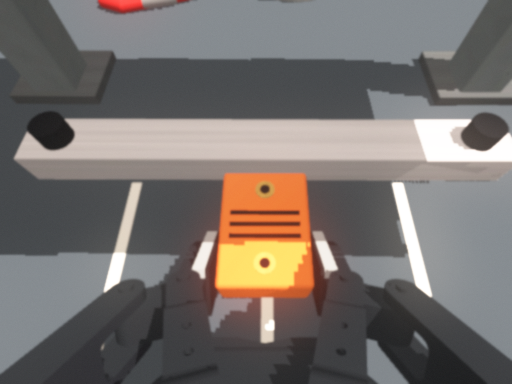

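The block is held square with about 10 mm to the bar, and it sits about 1 mm left of its line (eye at (264,262), line below at (267,323)). Closing in with that correction.

>>> apply_moves --steps '[0,0,0,0.07,0.02,0.075,1,0,0,0,0.07,0.02,0.075,1,0,0,0,0.07,0.02,0.075,1,0,0,0,0.07,0.02,0.075,1,0,0,0,0.07,0.02,0.075,1,0,0,0,0.07,0.02,0.075,1,0,0,0,0.05,0.01,0.053,1,0,0,0,0,0,0,1]'

```text
time_s: 7.63
tool_pos: [0.5568, 0.0783, 0.0158]
ee_rot: [-0.285, 0.64, 0.657, 0.278]
force: [-0.1, -0.1, -1.0]
gripper_width: 0.0435
```

>>> apply_moves --steps '[0,0,0,0.034,-0.02,0.0365,1,0,0,0,0.034,-0.02,0.0365,1,0,0,0,0.034,-0.02,0.0365,1,0,0,0,0.034,0,0.0365,1,0,0,0,0.027,0,0.029,1,0,0,0,0.027,0,0.029,1,0,0,0,0.02,0,0.022,1,0,0,0,0,0,0,1]'

```text
time_s: 8.3
tool_pos: [0.5561, 0.0808, 0.0158]
ee_rot: [-0.285, 0.64, 0.658, 0.277]
force: [0.5, 0.4, -1.9]
gripper_width: 0.0436
```

>>> apply_moves --steps '[0,0,0,0.027,0,0.029,1,0,0,0,0.027,0,0.029,1,0,0,0,0.027,0,0.029,1,0,0,0,0.02,0,0.022,1,0,0,0,0.02,0,0.022,1,0,0,0,0.02,0,0.022,1,0,0,0,0.02,0,0.022,1,0,0,0,0.02,0,0.022,1]'

```text
time_s: 8.97
tool_pos: [0.5561, 0.0809, 0.0158]
ee_rot: [-0.283, 0.641, 0.658, 0.276]
force: [-1.7, -6.6, 0.6]
gripper_width: 0.0437
```

```bash
python3 look.py w4 | grep -v "line px"
```

```text
t 8.97 p [0.5561 0.0809 0.0158] F [-1.7 -6.6  0.6] w 0.0437 q [-0.26  0.17  1.93  0.79  1.4  -0.57] z [-0.018  0.726 -0.687] y [1.    0.026 0.001]
wrist px [266. 228.] n 8738 med [0.5569 0.093  0.0255] ntop 8225
   top rect [555.6  93.5] [45.3 59.3] 1.3 z 0.0255
wrist px [264. 262.] n 78 med [0.5559 0.0754 0.0266] ntop 77
   top rect [556.   75.6] [4.1 4.4] 40.9 z 0.0266
bar face: y@x477 123.9 y@x557 125.6 y@x637 127.4 slope 0.0223 n 25 res 0.14
```

```bash
python3 -c "
import cv2
a=cv2.imread('pics/w4.png');cv2.imwrite('pics/w4c.png',cv2.resize(a[110:300,170:370],(800,760)[:2],interpolation=cv2.INTER_CUBIC)[:600])"
```

```text
(no output)
```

View pics/w4c.png

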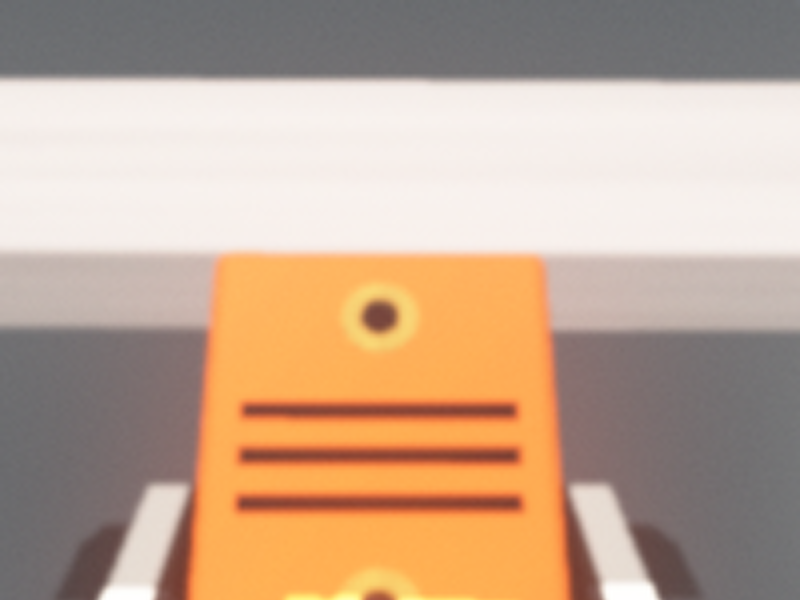

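The crop shows the block's top front edge coinciding with the bar's top front edge (row ≈255), flush and parallel. The force was -6.6 N and the bar hasn't moved. Releasing, then backing out along the tool axis.

>>> apply_moves --steps '[0,0,0,0,0,0,1,0,0,0,0,0,0,-0.3,0,0,0,0,0,0,-0.3,0,0,0,0,0,0,-0.3,0,0,0,0,0,0,-0.3,0,0,0,0,0,-0.8,-0.3,0,0,0,0,0,-1.5,-0.3,0,0,0,0,0,-2,-0.3]'

```text
time_s: 9.68
tool_pos: [0.5555, 0.0503, 0.0453]
ee_rot: [-0.285, 0.64, 0.658, 0.275]
force: [0.3, -0.7, -0.4]
gripper_width: 0.0556
```

```bash
python3 - <<'E'
from h import *
show()
z=np.load('pics/w1.npz');c={k:z[k] for k in('K','distortion','rvec','tvec')}
print('punch',ray(c,np.float64([[420,400],[428,530]])*.64,.007).round(4))
a=113.7;ub=np.array([np.cos(np.radians(a)),np.sin(np.radians(a))]);g=np.array([.4829,-.1429])-.014*ub;b=g-.07*ub
plan(tgt(a,47),[*b,.1],14);print(g,b)
E
```

```text
t 9.68 p [0.5555 0.0503 0.0453] F [ 0.3 -0.7 -0.4] w 0.0556 q [-0.31  0.15  1.9   0.76  1.47 -0.57] z [-0.023  0.727 -0.686] y [ 1.     0.029 -0.003]
punch [[ 0.5561 -0.1195  0.007 ]
 [ 0.5625 -0.2233  0.007 ]]
rows 14 turn [ 1.14  0.02 -1.08] shift [-0.976 -0.674 -1.61 ] | total turn [ 16.    0.3 -15.2] shift [-14.47  -4.68 -23.31]
[ 0.48852727 -0.15571928] [ 0.51666361 -0.21981566]
```

>>> apply_moves --steps '[1.14,0,-1.08,-0.976,-0.674,-1.61,-0.5,1.14,0,-1.08,-0.976,-0.674,-1.61,-0.5,1.14,0,-1.08,-0.976,-0.674,-1.61,-0.5,1.14,0,-1.08,-0.976,-0.674,-1.61,-0.5,1.14,0,-1.08,-0.976,-0.674,-1.61,-0.5,1.14,0,-1.08,-0.976,-0.674,-1.61,-0.5,1.14,0,-1.08,-0.976,-0.674,-1.61,-0.5,1.14,0,-1.08,-0.976,-0.674,-1.61,-0.5]'

```text
time_s: 10.35
tool_pos: [0.5193, -0.1164, 0.0898]
ee_rot: [-0.311, 0.561, 0.728, 0.242]
force: [-0.2, -0.1, -0.6]
gripper_width: 0.064
```

>>> apply_moves --steps '[1.14,0,-1.08,-0.976,-0.674,-1.61,-0.5,1.14,0,-1.08,-0.976,-0.674,-1.61,-0.5,1.14,0,-1.08,-0.976,-0.674,-1.61,-0.5,1.14,0,-1.08,-0.976,-0.674,-1.61,-0.5,1.14,0,-1.08,-0.976,-0.674,-1.61,-0.5,1.14,0,-1.08,-0.7,-0.5,-1.1,-0.5,0,0,0,0,0,0,-0.5,0,0,0,0,0,0,-0.5]'

```text
time_s: 11.02
tool_pos: [0.5126, -0.2449, 0.1228]
ee_rot: [-0.328, 0.501, 0.772, 0.214]
force: [0.6, 0.4, 0.4]
gripper_width: 0.064
```

```bash
python3 look.py w5 | grep -v "line px"; python3 - <<'E'
from h import *
plan(tgt(113.7,47),[.4885,-.1557,.0165],8)
E
```

```text
t 11.02 p [ 0.5126 -0.2449  0.1228] F [0.6 0.4 0.4] w 0.064 q [-0.66  0.35  1.5   0.39  2.   -1.05] z [-0.292  0.659 -0.693] y [0.914 0.407 0.002]
wrist px [405.  53.] n 1474 med [0.5556 0.0838 0.0236] ntop 1010
   top rect [555.8  92.6] [44.6 61.5] 1.4 z 0.0237
wrist px [275. 190.] n 1041 med [ 0.4844 -0.1519  0.0233] ntop 652
   top rect [ 484.2 -148.4] [42.9 50.7] 23.2 z 0.0239
wrist px [456. 264.] n 1271 med [ 0.6489 -0.1619  0.0139] ntop 415
   top rect [ 646.7 -142.1] [35.2 72.2] 13.5 z 0.0212
wrist px [484. 248.] n 708 med [ 0.6642 -0.1379  0.0245] ntop 707
   top rect [ 663.9 -137.3] [16.9 33.9] 67.1 z 0.0245
wrist px [125. 284.] n 373 med [ 0.4012 -0.2828  0.0041] ntop 0
wrist px [220. 320.] n 2296 med [ 0.4869 -0.2747  0.0041] ntop 0
wrist px [136. 349.] n 108 med [ 0.4389 -0.3197  0.0045] ntop 0
bar face: y@x477 125.8 y@x557 127.9 y@x637 130.0 slope 0.0264 n 24 res 0.28
rows 8 turn [-0.01  0.11  0.04] shift [-0.18   0.173  1.741] | total turn [-0.1  0.9  0.3] shift [-1.35  1.39 13.94]
```

>>> apply_moves --steps '[0,0.11,0.04,-0.18,0.173,1.74,-0.5,0,0.11,0.04,-0.18,0.173,1.74,-0.5,0,0.11,0.04,-0.18,0.173,1.74,-0.5,0,0.11,0.04,-0.18,0.173,1.74,-0.5,0,0.11,0.04,-0.18,0.173,1.74,-0.5,0,0.11,0.04,-0.18,0.173,1.74,-0.5,0,0.11,0.04,-0.18,0.173,1.5,-0.5,0,0,0,-0.1,0.1,0.6,-0.5]'

```text
time_s: 11.73
tool_pos: [0.4895, -0.158, 0.0255]
ee_rot: [-0.332, 0.504, 0.767, 0.218]
force: [-0.1, 0.4, -0.3]
gripper_width: 0.0638
```

```bash
python3 look.py w6 | grep -v "line px"; python3 - <<'E'
from h import *
plan(tgt(113.7,47),[.4885,-.1557,.0158],1)
E
```

```text
t 11.73 p [ 0.4895 -0.158   0.0255] F [-0.1  0.4 -0.3] w 0.0638 q [-0.58  0.33  1.71  0.42  1.8  -1.05] z [-0.29   0.668 -0.685] y [ 0.917  0.398 -0.001]
wrist px [455.  29.] n 3223 med [0.5556 0.0671 0.0212] ntop 1877
   top rect [555.4  90.8] [43.8 57. ] 1.5 z 0.0233
wrist px [264. 268.] n 1724 med [ 0.4938 -0.1655  0.0218] ntop 1024
   top rect [ 482.7 -143.9] [44.3 60.4] 23.2 z 0.0228
wrist px [263. 217.] n 328 med [ 0.48   -0.1385  0.0248] ntop 326
   top rect [ 479.8 -138.4] [34.3  3.5] 22.2 z 0.0247
wrist px [263. 228.] n 397 med [ 0.4824 -0.1437  0.0246] ntop 396
   top rect [ 482.3 -143.5] [34.3  3.7] 23.6 z 0.0245
wrist px [263. 238.] n 401 med [ 0.4847 -0.1492  0.0245] ntop 401
   top rect [ 484.4 -149. ] [34.1  3.7] 23.1 z 0.0245
wrist px [263. 264.] n 70 med [ 0.4901 -0.1611  0.0249] ntop 70
   top rect [ 490. -161.] [4.3 4.2] 53.9 z 0.0249
bar face: y@x477 110.2 y@x557 106.2 y@x637 102.3 slope -0.0489 n 48 res 16.12
rows 1 turn [ 0.14  0.2  -0.2 ] shift [-0.535  0.003  0.813] | total turn [ 0.1  0.2 -0.2] shift [-0.53  0.    0.81]
```

>>> apply_moves --steps '[0,0,0,-0.27,-0.03,0.38,-0.5,0,0,0,-0.2,-0.03,0.3,-0.5,0,0,0,0,0,0,1,0,0,0,0,0,0,1,0,0,0,0,0,0,1,0,0,0,0,0,0,1,0,0,0,0,0,0,1,0,0,0,0,0,0,1]' --newtons 20

```text
time_s: 12.45
tool_pos: [0.4896, -0.1583, 0.0188]
ee_rot: [-0.33, 0.504, 0.768, 0.218]
force: [1.1, 0.6, -1.9]
gripper_width: 0.0434
```

```bash
python3 look.py w7 | grep -v "line px" | head -12; python3 - <<'E'
from h import *
drag(0,.0135,.012,20)
E
```

```text
t 12.45 p [ 0.4896 -0.1583  0.0188] F [ 1.1  0.6 -1.9] w 0.0434 q [-0.58  0.34  1.71  0.42  1.79 -1.05] z [-0.288  0.667 -0.687] y [0.918 0.397 0.001]
wrist px [458.  26.] n 2831 med [0.5563 0.0648 0.0183] ntop 1415
   top rect [555.7  83.7] [44.1 43.7] 1.8 z 0.0231
wrist px [272. 263.] n 2495 med [ 0.5014 -0.1643  0.0241] ntop 1871
   top rect [ 483.8 -145. ] [44.9 60.7] 23.4 z 0.0243
wrist px [265. 213.] n 377 med [ 0.4817 -0.1394  0.0257] ntop 375
   top rect [ 481.  -139.2] [34.5  3.8] 23.5 z 0.0256
wrist px [264. 224.] n 362 med [ 0.4838 -0.1452  0.0257] ntop 359
   top rect [ 483.6 -144.7] [34.8  3.5] 23.2 z 0.0257
wrist px [264. 236.] n 422 med [ 0.4861 -0.1506  0.0257] ntop 417
   top rect [ 486.  -150.6] [34.   3.3] 23.7 z 0.0257
wrist px [264. 262.] n 80 med [ 0.4914 -0.1624  0.026 ] ntop 79
rows 20 turn [-0.8   0.02  0.76] shift [0.773 0.188 0.823] | total turn [-16.1   0.4  15.2] shift [14.68  7.77 15.53]
```

>>> apply_moves --steps '[-0.8,0,0.76,0.773,0.188,0.823,1,-0.8,0,0.76,0.773,0.188,0.823,1,-0.8,0,0.76,0.773,0.188,0.823,1,-0.8,0,0.76,0.773,0.188,0.823,1,-0.8,0,0.76,0.773,0.188,0.823,1,-0.8,0,0.76,0.773,0.188,0.823,1,-0.8,0,0.76,0.773,0.188,0.823,1,-0.8,0,0.76,0.773,0.188,0.823,1]'

```text
time_s: 13.17
tool_pos: [0.4716, -0.0598, 0.0181]
ee_rot: [-0.312, 0.568, 0.722, 0.245]
force: [-1.0, 0.2, -0.7]
gripper_width: 0.0439
```

```bash
sed -i 's/\.4749,/.4750,/;s/\.5549,/.5551,/;s/\.6350,/.6354,/' h.py; python3 - <<'E'
from h import *
show();drag(0,.0148,.012,12,.0188)
E
```

```text
t 13.17 p [ 0.4716 -0.0598  0.0181] F [-1.   0.2 -0.7] w 0.0439 q [-0.5   0.18  1.91  0.57  1.65 -0.87] z [-0.172  0.707 -0.686] y [ 0.972  0.235 -0.001]
rows 12 turn [-0.75  0.03  0.7 ] shift [0.721 0.185 0.759] | total turn [-9.   0.3  8.4] shift [8.47 3.44 8.87]
```

>>> apply_moves --steps '[-0.75,0,0.7,0.715,0.185,0.762,1,-0.75,0,0.7,0.715,0.185,0.762,1,-0.75,0,0.7,0.715,0.185,0.762,1,-0.75,0,0.7,0.715,0.185,0.762,1,-0.75,0,0.7,0.715,0.185,0.762,1,-0.75,0,0.7,0.715,0.185,0.762,1,-0.75,0,0.7,0.715,0.185,0.762,1,-0.75,0,0.7,0.5,0.15,0.53,1]'

```text
time_s: 13.83
tool_pos: [0.4714, 0.0317, 0.0181]
ee_rot: [-0.291, 0.623, 0.674, 0.269]
force: [-0.7, 0.0, -0.6]
gripper_width: 0.0436
```

```bash
python3 - <<'E'
from h import *
show();drag(0,.0148,.010,6,.0183)
E
```

```text
t 13.83 p [0.4714 0.0317 0.0181] F [-0.7  0.  -0.6] w 0.0436 q [-0.39  0.05  2.05  0.71  1.5  -0.69] z [-0.057  0.726 -0.686] y [ 0.997  0.079 -0.   ]
rows 6 turn [-0.4   0.05  0.37] shift [0.429 0.115 0.452] | total turn [-2.4  0.3  2.2] shift [2.57 0.78 2.7 ]
```

>>> apply_moves --steps '[-0.4,0.05,0.37,0.425,0.115,0.452,1,-0.4,0.05,0.37,0.425,0.115,0.452,1,-0.4,0.05,0.37,0.425,0.115,0.452,1,-0.4,0.05,0.37,0.425,0.115,0.452,1,-0.4,0.05,0.37,0.425,0.115,0.452,1,-0.4,0.05,0.37,0.3,0.1,0.32,1,0,0,0,0,0,0,1,0,0,0,0,0,0,1]'

```text
time_s: 14.5
tool_pos: [0.4768, 0.0726, 0.0182]
ee_rot: [-0.284, 0.643, 0.653, 0.28]
force: [0.2, 0.0, -1.7]
gripper_width: 0.0436
```

```bash
python3 look.py w8 | egrep -v "slope (-?0.[1-9]|-?[1-9])"; python3 - <<'E'
from h import *
drag(0,.0148,.0,6,.0181)
E
```

```text
t 14.5 p [0.4768 0.0726 0.0182] F [ 0.2  0.  -1.7] w 0.0436 q [-0.32  0.01  2.1   0.77  1.42 -0.61] z [-0.011  0.732 -0.681] y [1.    0.015 0.   ]
wrist px [412. 217.] n 9067 med [0.5502 0.0937 0.024 ] ntop 7428
   top rect [555.5  93.4] [44.8 60. ] 1.2 z 0.0239
wrist px [267. 226.] n 7780 med [0.4782 0.0881 0.0245] ntop 7129
   top rect [476.3  86.5] [44.6 59.8] 1.0 z 0.0245
wrist px [264. 262.] n 64 med [0.4765 0.068  0.0254] ntop 64
   top rect [476.5  68.1] [3.7 3.9] 2.0 z 0.0252
line px [264. 321.] x@y0 478.0 slope -0.0239 x@y92 475.8 y 36.0 57.1
line px [215. 322.] x@y0 448.3 slope 0.0915 x@y92 456.7 y 41.3 48.6
rows 6 turn [ 0.05 -0.01 -0.04] shift [ 0.077 -0.011  0.086] | total turn [ 0.3 -0.  -0.3] shift [ 0.46 -0.07  0.51]
```

View pics/w8.png

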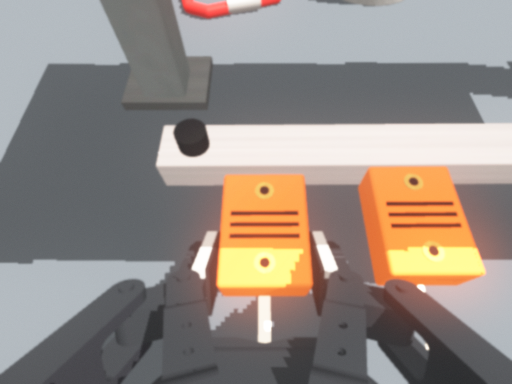

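Block0 is flush at (412,217). The second block, at (267,226), is in front of the bar, on its line within 0.4 mm. Closing the last ~5 mm with a 0.4° yaw correction.

>>> apply_moves --steps '[0.1,0,-0.1,0.05,-0.01,0.055,1,0.1,0,-0.1,0.05,-0.01,0.055,1,0.1,0,-0.1,0.05,-0.01,0.055,1,0,0,0,0.05,0,0.055,1,0,0,0,0.04,0,0.043,1,0,0,0,0.034,0,0.0365,1,0,0,0,0.027,0,0.029,1,0,0,0,0.0,0,0,1]'

```text
time_s: 15.22
tool_pos: [0.4767, 0.0764, 0.0181]
ee_rot: [-0.285, 0.641, 0.656, 0.279]
force: [0.4, -0.1, -1.6]
gripper_width: 0.0438
```

>>> apply_moves --steps '[0,0,0,0.027,0,0.029,1,0,0,0,0.027,0,0.029,1,0,0,0,0.027,0,0.029,1,0,0,0,0.02,0,0.022,1,0,0,0,0.02,0,0.022,1,0,0,0,0.02,0,0.022,1,0,0,0,0.02,0,0.022,1,0,0,0,0.02,0,0.022,1]'

```text
time_s: 15.88
tool_pos: [0.4767, 0.0779, 0.0182]
ee_rot: [-0.284, 0.641, 0.656, 0.278]
force: [-1.6, -5.2, 1.0]
gripper_width: 0.0431
```

```bash
python3 look.py w9 | egrep -v "slope (-?0.[1-9]|-?[1-9])"
```

```text
t 15.88 p [0.4767 0.0779 0.0182] F [-1.6 -5.2  1. ] w 0.0431 q [-0.31  0.01  2.1   0.77  1.42 -0.61] z [-0.016  0.73  -0.684] y [1.    0.022 0.001]
wrist px [267. 228.] n 8506 med [0.4776 0.0914 0.0244] ntop 7962
   top rect [476.1  91.9] [44.4 60. ] 1.1 z 0.0244
wrist px [415. 225.] n 9122 med [0.5505 0.0953 0.024 ] ntop 7656
   top rect [555.4  93.4] [45.  59.8] 1.0 z 0.024
wrist px [264. 262.] n 73 med [0.4765 0.0737 0.0253] ntop 73
   top rect [476.4  73.7] [3.7 4.6] 1.1 z 0.0252
wrist px [437. 262.] n 74 med [0.5562 0.075  0.025 ] ntop 74
   top rect [556.   75.2] [4.7 3.8] 87.4 z 0.025
line px [264. 321.] x@y0 477.6 slope -0.0159 x@y92 476.1 y 41.2 62.4
bar face: y@x477 114.1 y@x557 108.4 y@x637 102.7 slope -0.0715 n 46 res 15.09
```

>>> apply_moves --steps '[0,0,0,0,0,0,1,0,0,0,0,0,0,-0.3,0,0,0,0,0,0,-0.3,0,0,0,0,0,0,-0.3,0,0,0,0,0,0,-0.3,0,0,0,0,0,-0.8,-0.3,0,0,0,0,0,-1.5,-0.3,0,0,0,0,0,-2,-0.3]'

```text
time_s: 16.6
tool_pos: [0.4758, 0.0473, 0.0472]
ee_rot: [-0.286, 0.641, 0.656, 0.277]
force: [-1.2, -0.7, 0.2]
gripper_width: 0.0558
```

```bash
python3 - <<'E'
from h import *
show()
plan(tgt(68.3,47),[.632,-.215,.11],14)
E
```

```text
t 16.6 p [0.4758 0.0473 0.0472] F [-1.2 -0.7  0.2] w 0.0558 q [-0.36 -0.01  2.07  0.74  1.5  -0.6 ] z [-0.02   0.731 -0.682] y [ 1.     0.025 -0.003]
rows 14 turn [-1.22  0.    1.12] shift [-0.816  1.413 -1.536] | total turn [-17.    0.   15.6] shift [-13.52  14.94 -23.77]
```

>>> apply_moves --steps '[-1.22,0,1.12,-0.816,0.7,-1.9,-0.5,-1.22,0,1.12,-0.816,1.413,-1.536,-0.5,-1.22,0,1.12,-0.816,1.413,-1.536,-0.5,-1.22,0,1.12,-0.816,1.413,-1.536,-0.5,-1.22,0,1.12,-0.816,1.413,-1.536,-0.5,-1.22,0,1.12,-0.816,1.413,-1.536,-0.5,-1.22,0,1.12,-0.816,1.413,-1.536,-0.5,-1.22,0,1.12,-0.816,1.413,-1.536,-0.5]'

```text
time_s: 17.27
tool_pos: [0.5736, -0.1077, 0.0935]
ee_rot: [-0.249, 0.714, 0.576, 0.311]
force: [0.1, 0.7, -0.3]
gripper_width: 0.0643
```

>>> apply_moves --steps '[-1.22,0,1.12,-0.816,1.413,-1.536,-0.5,-1.22,0,1.12,-0.816,1.413,-1.536,-0.5,-1.22,0,1.12,-0.816,1.413,-1.536,-0.5,-1.22,0,1.12,-0.816,1.413,-1.536,-0.5,-1.22,0,1.12,-0.4,0.7,-0.7,-0.5,0,0,0,0,0,0,-0.5,0,0,0,0,0,0,-0.5,0,0,0,0,0,0,-0.5]'

```text
time_s: 17.93
tool_pos: [0.6164, -0.2067, 0.1177]
ee_rot: [-0.223, 0.756, 0.519, 0.33]
force: [-0.4, 0.6, 0.0]
gripper_width: 0.0642
```

```bash
python3 look.py w10 | grep -v "line px"; python3 - <<'E'
from h import *
plan(tgt(68.3,47),[.6578,-.150,.0175],8)
E
```

```text
t 17.93 p [ 0.6164 -0.2067  0.1177] F [-0.4  0.6  0. ] w 0.0642 q [-0.67  0.24  1.66  0.77  1.55 -0.44] z [ 0.268  0.679 -0.683] y [ 0.932 -0.362  0.006]
wrist px [125.  71.] n 1616 med [0.5557 0.0857 0.0236] ntop 1102
   top rect [555.4  92.7] [43.7 60.8] 1.2 z 0.0238
wrist px [56. 88.] n 2042 med [0.4791 0.0841 0.0232] ntop 1339
   top rect [476.4  91.5] [44.6 62.8] 1.4 z 0.0235
wrist px [481. 107.] n 856 med [ 0.8581 -0.1331  0.0574] ntop 7
wrist px [495. 132.] n 392 med [ 0.8907 -0.1412  0.017 ] ntop 173
   top rect [ 900.4 -137.3] [44.3 16.1] 28.9 z 0.0233
wrist px [499. 162.] n 326 med [ 0.8684 -0.176   0.0204] ntop 189
   top rect [ 869.4 -175.1] [ 8.3 15.6] 12.0 z 0.0238
wrist px [283. 213.] n 1117 med [ 0.657  -0.1447  0.0231] ntop 702
   top rect [ 661.7 -142.2] [50.3 43.3] 67.2 z 0.0239
bar face: y@x477 108.5 y@x557 118.6 y@x637 128.7 slope 0.1263 n 45 res 12.94
rows 8 turn [-0.02  0.01  0.07] shift [-0.338  0.22   1.474] | total turn [-0.1  0.1  0.6] shift [-2.7   1.76 11.79]
```

>>> apply_moves --steps '[0,0,0.07,-0.338,0.22,1.47,-0.5,0,0,0.07,-0.338,0.22,1.47,-0.5,0,0,0.07,-0.338,0.22,1.47,-0.5,0,0,0.07,-0.338,0.22,1.47,-0.5,0,0,0.07,-0.338,0.22,1.47,-0.5,0,0,0.07,-0.338,0.22,1.47,-0.5,0,0,0,-0.3,0.18,1.2,-0.5,0,0,0,-0.15,0.1,0.5,-0.5]'

```text
time_s: 18.65
tool_pos: [0.6553, -0.1466, 0.0162]
ee_rot: [-0.226, 0.758, 0.517, 0.327]
force: [-0.7, 0.3, 0.1]
gripper_width: 0.064
```

```bash
python3 look.py w11 | grep -v "line px"; python3 - <<'E'
from h import *
plan(tgt(68,47),[.6578,-.150,.0175],1)
E
```

```text
t 18.65 p [ 0.6553 -0.1466  0.0162] F [-0.7  0.3  0.1] w 0.064 q [-0.56  0.36  1.7   0.82  1.38 -0.48] z [ 0.262  0.682 -0.683] y [ 0.932 -0.362 -0.004]
wrist px [38. 32.] n 3980 med [0.5572 0.0729 0.0207] ntop 2256
   top rect [555.7  93.2] [44.1 61.2] 1.1 z 0.0231
wrist px [275. 272.] n 1948 med [ 0.6546 -0.1623  0.0219] ntop 1195
   top rect [ 663.8 -137.8] [60.7 44.3] 67.2 z 0.0226
wrist px [275. 217.] n 397 med [ 0.6656 -0.1323  0.0244] ntop 393
   top rect [ 665.9 -132. ] [ 3.8 34.6] 68.0 z 0.0243
wrist px [275. 229.] n 413 med [ 0.6634 -0.1377  0.0243] ntop 411
   top rect [ 663.5 -137.3] [ 3.7 34.3] 67.4 z 0.0243
wrist px [274. 241.] n 423 med [ 0.661  -0.1431  0.0244] ntop 423
   top rect [ 661.3 -143.1] [ 3.8 34.3] 66.3 z 0.0244
wrist px [275. 268.] n 86 med [ 0.6563 -0.1551  0.0246] ntop 86
   top rect [ 656.5 -155.3] [4.4 4.4] 14.9 z 0.0246
bar face: y@x477 92.7 y@x557 102.2 y@x637 111.6 slope 0.1182 n 26 res 4.37
rows 1 turn [-0.75  0.09  0.34] shift [-0.036  0.38  -0.302] | total turn [-0.7  0.1  0.3] shift [-0.04  0.38 -0.3 ]
```

>>> apply_moves --steps '[-0.5,0,0.48,-0.09,0.22,-0.1,-0.5,-0.5,0,0.48,-0.09,0.2,-0.1,-0.5,0,0,0,0,0,0,1,0,0,0,0,0,0,1,0,0,0,0,0,0,1,0,0,0,0,0,0,1,0,0,0,0,0,0,1,0,0,0,0,0,0,1]' --newtons 20

```text
time_s: 19.37
tool_pos: [0.659, -0.153, 0.0181]
ee_rot: [-0.22, 0.765, 0.507, 0.331]
force: [0.2, 0.1, -1.5]
gripper_width: 0.0437
```

```bash
python3 look.py w12 | grep -v "line px"; python3 - <<'E'
from h import *
drag(2,.0135,.012,20)
E
```

```text
t 19.37 p [ 0.659  -0.153   0.0181] F [ 0.2  0.1 -1.5] w 0.0437 q [-0.57  0.36  1.7   0.83  1.36 -0.47] z [ 0.282  0.673 -0.684] y [ 0.922 -0.388 -0.001]
wrist px [30. 34.] n 3498 med [0.5612 0.0658 0.0192] ntop 1852
   top rect [560.7  90.6] [58.  37.4] 87.6 z 0.0233
wrist px [270. 267.] n 2308 med [ 0.6601 -0.1646  0.0248] ntop 1692
   top rect [ 664.2 -140. ] [60.5 44.7] 66.4 z 0.0249
wrist px [264. 212.] n 412 med [ 0.6661 -0.1341  0.0266] ntop 408
   top rect [ 666.3 -133.7] [ 3.8 34.6] 67.0 z 0.0266
wrist px [265. 223.] n 403 med [ 0.6648 -0.1399  0.0267] ntop 401
   top rect [ 664.3 -139.3] [ 3.6 34.4] 66.7 z 0.0266
wrist px [264. 234.] n 427 med [ 0.6619 -0.1452  0.0267] ntop 425
   top rect [ 661.8 -145.2] [ 3.4 34.6] 67.0 z 0.0267
wrist px [264. 261.] n 82 med [ 0.6569 -0.1573  0.027 ] ntop 81
   top rect [ 656.8 -157.3] [4.3 4.3] 49.5 z 0.0269
bar face: y@x477 90.5 y@x557 96.2 y@x637 101.8 slope 0.0705 n 23 res 2.94
rows 20 turn [ 0.88  0.01 -0.83] shift [ 0.743 -0.335  0.796] | total turn [ 17.6   0.1 -16.5] shift [ 13.57 -10.81  14.51]
```

>>> apply_moves --steps '[0.88,0,-0.83,0.743,-0.335,0.796,1,0.88,0,-0.83,0.743,-0.335,0.796,1,0.88,0,-0.83,0.743,-0.335,0.796,1,0.88,0,-0.83,0.743,-0.335,0.796,1,0.88,0,-0.83,0.743,-0.335,0.796,1,0.88,0,-0.83,0.743,-0.335,0.796,1,0.88,0,-0.83,0.743,-0.335,0.796,1,0.88,0,-0.83,0.743,-0.335,0.796,1]'

```text
time_s: 20.08
tool_pos: [0.6609, -0.0531, 0.0178]
ee_rot: [-0.25, 0.714, 0.576, 0.309]
force: [0.3, -0.2, -1.0]
gripper_width: 0.0439
```

```bash
python3 - <<'E'
from h import *
show();drag(2,.0147,.012,12,.0181)
E
```

```text
t 20.08 p [ 0.6609 -0.0531  0.0178] F [ 0.3 -0.2 -1. ] w 0.0439 q [-0.43  0.35  1.71  0.81  1.39 -0.5 ] z [ 0.154  0.714 -0.684] y [ 0.977 -0.212 -0.001]
rows 12 turn [ 0.82  0.01 -0.77] shift [ 0.69  -0.31   0.736] | total turn [ 9.8  0.1 -9.2] shift [ 7.95 -4.99  8.46]
```

>>> apply_moves --steps '[0.82,0,-0.77,0.688,-0.31,0.736,1,0.82,0,-0.77,0.688,-0.31,0.736,1,0.82,0,-0.77,0.688,-0.31,0.736,1,0.82,0,-0.77,0.688,-0.31,0.736,1,0.82,0,-0.77,0.688,-0.31,0.736,1,0.82,0,-0.77,0.688,-0.31,0.736,1,0.82,0,-0.77,0.688,-0.31,0.736,1,0.82,0,-0.77,0.5,-0.22,0.535,1]'

```text
time_s: 20.75
tool_pos: [0.6463, 0.0372, 0.0178]
ee_rot: [-0.276, 0.661, 0.636, 0.286]
force: [-0.1, -0.1, -1.0]
gripper_width: 0.0435
```

```bash
python3 - <<'E'
from h import *
show();drag(2,.0147,.010,6,.0179)
E
```

```text
t 20.75 p [0.6463 0.0372 0.0178] F [-0.1 -0.1 -1. ] w 0.0435 q [-0.29  0.33  1.73  0.8   1.41 -0.53] z [ 0.027  0.73  -0.683] y [ 0.999 -0.038 -0.001]
rows 6 turn [ 0.41  0.02 -0.39] shift [ 0.406 -0.169  0.432] | total turn [ 2.5  0.1 -2.4] shift [ 2.42 -1.1   2.57]
```

>>> apply_moves --steps '[0.41,0,-0.39,0.405,-0.169,0.432,1,0.41,0,-0.39,0.405,-0.169,0.432,1,0.41,0,-0.39,0.405,-0.169,0.432,1,0.41,0,-0.39,0.405,-0.169,0.432,1,0.41,0,-0.39,0.405,-0.16,0.432,1,0.41,0,-0.39,0.28,-0.12,0.3,1,0,0,0,0,0,0,1,0,0,0,0,0,0,1]'

```text
time_s: 21.42
tool_pos: [0.6357, 0.0759, 0.0178]
ee_rot: [-0.286, 0.639, 0.659, 0.277]
force: [0.8, 0.4, -1.4]
gripper_width: 0.0436
```

```bash
python3 look.py w13 | egrep -v "slope (-?0.[1-9]|-?[1-9])"; python3 - <<'E'
from h import *
drag(2,.0147,.0016,6,.0178)
E
```

```text
t 21.42 p [0.6357 0.0759 0.0178] F [ 0.8  0.4 -1.4] w 0.0436 q [-0.23  0.32  1.74  0.79  1.42 -0.53] z [-0.023  0.73  -0.683] y [ 1.     0.031 -0.   ]
wrist px [ 14. 208.] n 2670 med [0.4978 0.1025 0.0118] ntop 695
   top rect [497.7 107.7] [ 9.1 33.1] 18.5 z 0.022
wrist px [115. 219.] n 9667 med [0.5603 0.0927 0.024 ] ntop 7991
   top rect [556.2  93.5] [45.1 60.4] 0.4 z 0.024
wrist px [261. 230.] n 7047 med [0.6326 0.0888 0.0257] ntop 6503
   top rect [635.1  90. ] [44.7 60.3] 1.8 z 0.0256
wrist px [264. 261.] n 79 med [0.6356 0.0713 0.0267] ntop 79
   top rect [635.7  71.2] [4.2 4.4] 25.9 z 0.0267
line px [265. 327.] x@y0 637.3 slope -0.0074 x@y92 636.6 y 39.2 56.4
line px [213. 321.] x@y0 613.3 slope -0.0452 x@y92 609.2 y 44.6 51.8
bar face: y@x477 112.2 y@x557 114.0 y@x637 115.8 slope 0.0223 n 47 res 19.09
rows 6 turn [-0.06  0.02  0.06] shift [0.062 0.013 0.068] | total turn [-0.4  0.1  0.3] shift [0.37 0.08 0.4 ]
```

>>> apply_moves --steps '[-0.12,0,0.11,0.05,0.03,0.054,1,-0.12,0,0.11,0.05,0.03,0.054,1,-0.12,0,0.11,0.05,0.03,0.054,1,0,0,0,0.05,0.01,0.054,1,0,0,0,0.04,0,0.043,1,0,0,0,0.034,0,0.0365,1,0,0,0,0.027,0,0.029,1,0,0,0,0,0,0,1]'

```text
time_s: 22.13
tool_pos: [0.6371, 0.0795, 0.0178]
ee_rot: [-0.284, 0.642, 0.655, 0.279]
force: [0.3, 0.1, -1.4]
gripper_width: 0.0436
```

>>> apply_moves --steps '[0,0,0,0.027,0,0.029,1,0,0,0,0.027,0,0.029,1,0,0,0,0.027,0,0.029,1,0,0,0,0.02,0,0.022,1,0,0,0,0.02,0,0.022,1,0,0,0,0.02,0,0.022,1,0,0,0,0.02,0,0.022,1,0,0,0,0.02,0,0.022,1]'

```text
time_s: 22.8
tool_pos: [0.6371, 0.0816, 0.0178]
ee_rot: [-0.283, 0.643, 0.655, 0.278]
force: [-1.0, -4.6, -0.3]
gripper_width: 0.0434
```

```bash
python3 look.py w14 | egrep -v "slope (-?0.[1-9]|-?[1-9])"; python3 -c "
import cv2
a=cv2.imread('pics/w14.png');cv2.imwrite('pics/w14c.png',cv2.resize(a[100:310,40:370],(800,509),interpolation=cv2.INTER_CUBIC))"
```

```text
t 22.8 p [0.6371 0.0816 0.0178] F [-1.  -4.6 -0.3] w 0.0434 q [-0.23  0.32  1.75  0.8   1.4  -0.52] z [-0.014  0.729 -0.684] y [1.    0.019 0.   ]
wrist px [ 11. 215.] n 1782 med [0.4977 0.1067 0.0099] ntop 272
   top rect [497.7 113.2] [ 4.2 20.4] 14.4 z 0.0211
wrist px [259. 234.] n 7489 med [0.6331 0.0909 0.0257] ntop 6970
   top rect [636.7  95.2] [44.8 59.5] 0.8 z 0.0256
wrist px [108. 228.] n 9770 med [0.5597 0.0938 0.024 ] ntop 8236
   top rect [556.   93.5] [45.  59.8] 1.3 z 0.024
line px [321. 248.] x@y0 677.1 slope -0.0960 x@y92 668.2 y 76.6 103.0
line px [263. 325.] x@y0 639.2 slope -0.0448 x@y92 635.1 y 44.9 64.9
line px [214. 322.] x@y0 612.4 slope 0.0027 x@y92 612.7 y 49.6 57.8
bar face: y@x477 103.6 y@x557 110.6 y@x637 117.7 slope 0.0876 n 45 res 16.47
```

View pics/w14c.png

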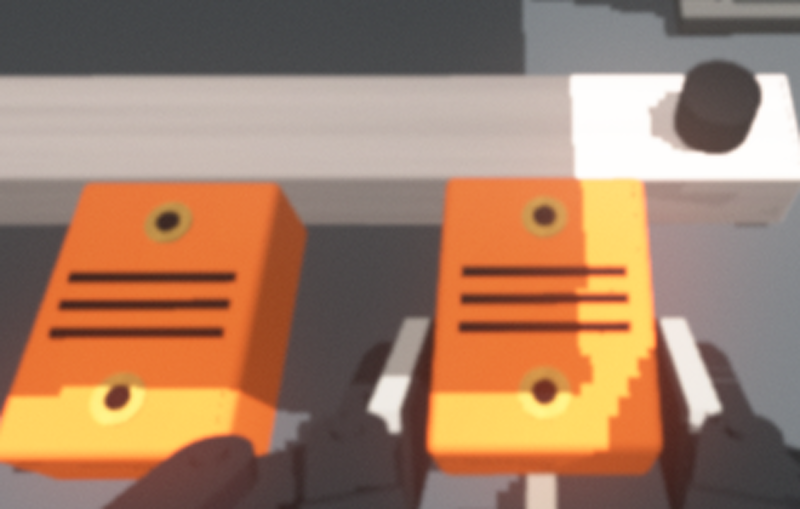

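C is on the bar, with its top edge meeting the bar edge at row ≈180 and 4.6 N of contact. It sits about 0.7 mm right of its line, so I'll back off 1 mm, trim sideways and touch again.

>>> apply_moves --steps '[0,0,0,-0.08,0,-0.086,1,0.06,0,-0.06,0,-0.025,0,1,0.06,0,-0.06,0,-0.025,0,1,0,0,0,0,0,0,1,0,0,0,0.027,0,0.029,1,0,0,0,0.027,0,0.029,1,0,0,0,0.027,0,0.029,1,0,0,0,0.02,0,0.022,1]'

```text
time_s: 23.52
tool_pos: [0.6366, 0.0816, 0.0177]
ee_rot: [-0.284, 0.642, 0.656, 0.278]
force: [-1.7, -6.2, 0.1]
gripper_width: 0.0437
```

>>> apply_moves --steps '[0,0,0,0.02,0,0.022,1,0,0,0,0.02,0,0.022,1,0,0,0,0.02,0,0.022,1,0,0,0,0.02,0,0.022,1,0,0,0,0.02,0,0.022,1,0,0,0,0.02,0,0.022,1,0,0,0,0.02,0,0.022,1,0,0,0,0.02,0,0.022,1]'

```text
time_s: 24.18
tool_pos: [0.6365, 0.0816, 0.0179]
ee_rot: [-0.282, 0.642, 0.657, 0.277]
force: [-2.2, -5.7, 0.3]
gripper_width: 0.0438
```

```bash
python3 look.py w15 | egrep -v "slope (-?0.[1-9]|-?[1-9])"
```

```text
t 24.18 p [0.6365 0.0816 0.0179] F [-2.2 -5.7  0.3] w 0.0438 q [-0.23  0.32  1.75  0.8   1.4  -0.52] z [-0.015  0.726 -0.688] y [1.    0.021 0.001]
wrist px [ 11. 215.] n 1924 med [0.4977 0.106  0.0099] ntop 317
   top rect [498. 113.] [ 5.5 21.5] 15.4 z 0.0213
wrist px [110. 227.] n 9773 med [0.5595 0.0942 0.024 ] ntop 8246
   top rect [556.2  93.6] [45. 60.] 0.9 z 0.024
wrist px [259. 233.] n 7462 med [0.6326 0.0909 0.0257] ntop 6961
   top rect [636.   95.3] [44.8 59.5] 1.3 z 0.0257
line px [264. 323.] x@y0 638.4 slope -0.0291 x@y92 635.7 y 44.8 65.4
bar face: y@x477 106.1 y@x557 112.0 y@x637 117.9 slope 0.0736 n 46 res 16.96
```

Centred now, with contact at the same y, so the bar has not moved. Releasing and backing off to a view pose.

>>> apply_moves --steps '[0,0,0,0,0,0,1,0,0,0,0,0,0,-0.3,0,0,0,0,0,0,-0.3,0,0,0,0,0,0,-0.3,0,0,0,0,0,0,-0.3,0,0,0,0,0,-0.8,-0.3,0,0,0,0,0,-1.5,-0.3,0,0,0,0,0,-2,-0.3]'

```text
time_s: 24.9
tool_pos: [0.6358, 0.0512, 0.0471]
ee_rot: [-0.284, 0.642, 0.657, 0.276]
force: [0.4, 0.2, 0.2]
gripper_width: 0.0557
```

```bash
python3 - <<'E'
from h import *
show()
plan(tgt(91.25,40),[.556,-.06,.14],8)
E
```

```text
t 24.9 p [0.6358 0.0512 0.0471] F [0.4 0.2 0.2] w 0.0557 q [-0.27  0.29  1.72  0.77  1.47 -0.51] z [-0.02   0.727 -0.686] y [ 1.     0.024 -0.003]
rows 8 turn [-0.03 -0.83 -0.  ] shift [-0.185 -1.031 -1.783] | total turn [-0.2 -6.7 -0. ] shift [ -0.76  -8.28 -14.3 ]
```

>>> apply_moves --steps '[0,-0.83,0,-0.185,-0.4,-1.783,-0.3,0,-0.83,0,-0.185,-1.1,-1.783,-0.3,0,-0.83,0,-0.185,-1.1,-1.783,-0.3,0,-0.83,0,-0.185,-1.1,-1.783,-0.3,0,-0.83,0,-0.185,-1.1,-1.783,-0.3,0,-0.83,0,-0.185,-1.03,-1.783,-0.3,0,-0.83,0,-0.185,-1.03,-1.783,-0.3,0,0,0,0,-0.6,0,-0.3]'

```text
time_s: 25.57
tool_pos: [0.5603, -0.0614, 0.1422]
ee_rot: [-0.243, 0.658, 0.671, 0.24]
force: [-0.4, -0.8, 1.3]
gripper_width: 0.0557
```

>>> apply_moves --steps '[0,0,0,0,0,0,-0.3,0,0,0,0,0,0,-0.3,0,0,0,0,0,0,-0.3,0,0,0,0,0,0,-0.3,0,0,0,0,0,0,-0.3,0,0,0,0,0,0,-0.3,0,0,0,0,0,0,-0.3,0,0,0,0,0,0,-0.3]'

```text
time_s: 26.23
tool_pos: [0.5597, -0.0611, 0.1413]
ee_rot: [-0.243, 0.658, 0.671, 0.24]
force: [-0.4, 1.2, 0.6]
gripper_width: 0.0555
```

```bash
python3 look.py w16 | egrep -v "slope (-?0.[1-9]|-?[1-9])"; python3 -c "
import cv2
a=cv2.imread('pics/w16.png');cv2.imwrite('pics/w16c.png',cv2.resize(a[60:250,100:420],(800,475),interpolation=cv2.INTER_CUBIC))"
```

```text
t 26.23 p [ 0.5597 -0.0611  0.1413] F [-0.4  1.2  0.6] w 0.0555 q [-0.45  0.07  1.76  0.61  1.65 -0.52] z [-0.01   0.642 -0.766] y [1.    0.018 0.002]
wrist px [189. 129.] n 2246 med [0.4784 0.09   0.024 ] ntop 1770
   top rect [476.3  92.5] [45.1 61.6] 2.5 z 0.024
wrist px [263. 129.] n 2067 med [0.5557 0.0917 0.0241] ntop 1728
   top rect [555.9  93.1] [43.9 60.3] 1.2 z 0.0241
wrist px [336. 130.] n 1968 med [0.6304 0.0922 0.0239] ntop 1518
   top rect [636.8  95.6] [45.7 61.3] 1.2 z 0.0239
line px [184. 203.] x@y0 477.3 slope -0.0151 x@y92 475.9 y -29.5 63.1
line px [263. 210.] x@y0 557.7 slope -0.0258 x@y92 555.3 y -37.6 64.6
line px [342. 203.] x@y0 638.2 slope -0.0268 x@y92 635.7 y -25.6 66.1
line px [213. 255.] x@y0 508.7 slope -0.0421 x@y92 504.9 y -42.2 -31.8
line px [164. 263.] x@y0 466.7 slope 0.0456 x@y92 470.9 y -49.3 -41.0
bar face: y@x477 120.2 y@x557 124.7 y@x637 129.3 slope 0.0569 n 47 res 13.14
```

View pics/w16c.png

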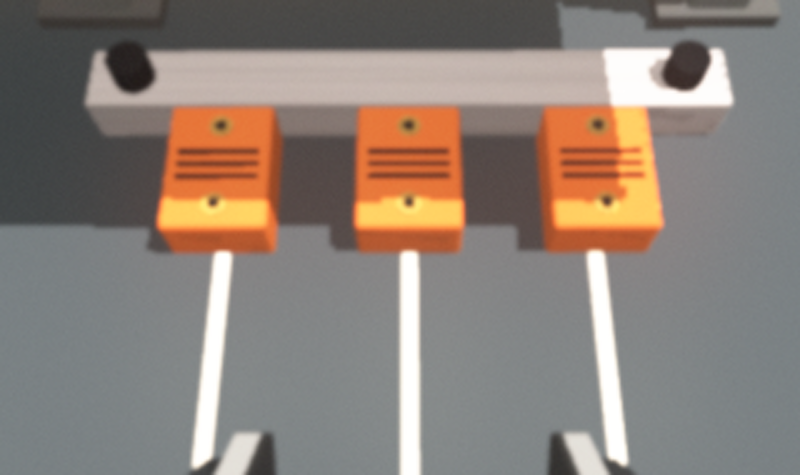

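The three blocks make an even row at (215,170), (408,170) and (600,170), each over its line and meeting the bar edge at row ≈107. One numeric check of the gaps and yaw from the rivet eyes and the bar edge follows.

```bash
python3 - <<'E'
from h import *
for f,tag in(("pics/w16.npz","after"),("pics/w1.npz","before")):
    z=np.load(f);p=z['p'];c={k:z[k] for k in('K','distortion','rvec','tvec')};g=cv2.cvtColor(p,cv2.COLOR_RGB2GRAY).astype(np.float32)
    def samp(P): uv=cv2.projectPoints(np.float64(P),c['rvec'],c['tvec'],c['K'],c['distortion'])[0][:,0].astype(np.float32);return cv2.remap(g,uv[:,0],uv[:,1],cv2.INTER_LINEAR).ravel()
    E=[]
    for wx in np.r_[.506:.530:.002,.586:.610:.002,.665:.68:.002]:
        ys=np.arange(.115,.14,.0003);s=cv2.GaussianBlur(samp(np.c_[np.full_like(ys,wx),ys,0*ys])[None],(0,0),4)[0];E.append((wx*1000,ys[np.argmax(np.gradient(s))]*1000))
    E=np.array(E);v=np.polyfit(E[:,0],E[:,1],1);r=E[:,1]-np.polyval(v,E[:,0]);k=abs(r)<1.;v=np.polyfit(E[k,0],E[k,1],1)
    print(tag,'bar bottom edge y@477,557,637',np.polyval(v,[477,557,637]).round(1),'slope',v[0].round(4),k.sum(),len(E))
    if tag=="before": continue
    fv=v
    # front corner of the bar at z=24: gradient along y there (top bright -> face darker)
    for n,(cx,cy) in enumerate(((476,93),(556,93.5),(636,95.5))):
        H=[]
        for dy in(-19,19):
            xs,ys=np.meshgrid(np.arange(cx-dy*.022-6,cx-dy*.022+6,.25),np.arange(cy+dy-7,cy+dy+7,.25));w=samp(np.c_[xs.ravel(),ys.ravel(),0*xs.ravel()+24]/1000).reshape(xs.shape)
            m=np.clip(np.median(w)*.75-w,0,None);H.append(np.array([(xs*m).sum(),(ys*m).sum()])/m.sum())
        a,b=H;d=b-a;m=(a+b)/2;print('block at line',n,'eyes',a.round(1),b.round(1),'sep',np.linalg.norm(d).round(1),'centre',m.round(1),'yaw',np.degrees(np.arctan2(d[1],d[0])).round(2),'front-to-bar',(np.polyval(fv,m[0])-m[1]-30).round(2))
E
sleep 0
```

```text
after bar bottom edge y@477,557,637 [123.4 126.1 128.8] slope 0.0334 31 34
block at line 0 eyes [476.3  74.8] [475.3 111.9] sep 37.1 centre [475.8  93.4] yaw 91.64 front-to-bar 0.03
block at line 1 eyes [556.2  77.6] [555.2 113.6] sep 36.0 centre [555.7  95.6] yaw 91.53 front-to-bar 0.43
block at line 2 eyes [636.8  78.4] [635.9 115.4] sep 37.0 centre [636.3  96.9] yaw 91.31 front-to-bar 1.85
before bar bottom edge y@477,557,637 [124.7 125.5 126.4] slope 0.0105 12 34
```

```bash
python3 - <<'E'
from h import *
a=np.load("pics/scene0.npz")['p'];p,d=cams.read_camera("scene")
cv2.imwrite("pics/scene_end.png",cv2.resize(p[130:350,90:400,::-1],(800,568),interpolation=2))
q0,q1=[cv2.cvtColor(x,cv2.COLOR_RGB2HSV) for x in(a,p)]
for n,lo,hi in(("green",50,75),("purple",130,155)):
    for q in(q0,q1):
        m=(q[150:250,150:260,0]>lo)&(q[150:250,150:260,0]<hi)&(q[150:250,150:260,1]>110);print(n,np.argwhere(m).mean(0).round(2),m.sum())
E
```

```text
green [55.65 59.75] 190
green [56.53 59.37] 238
purple [72.79 30.8 ] 246
purple [72.24 31.48] 150
```

View pics/scene_end.png

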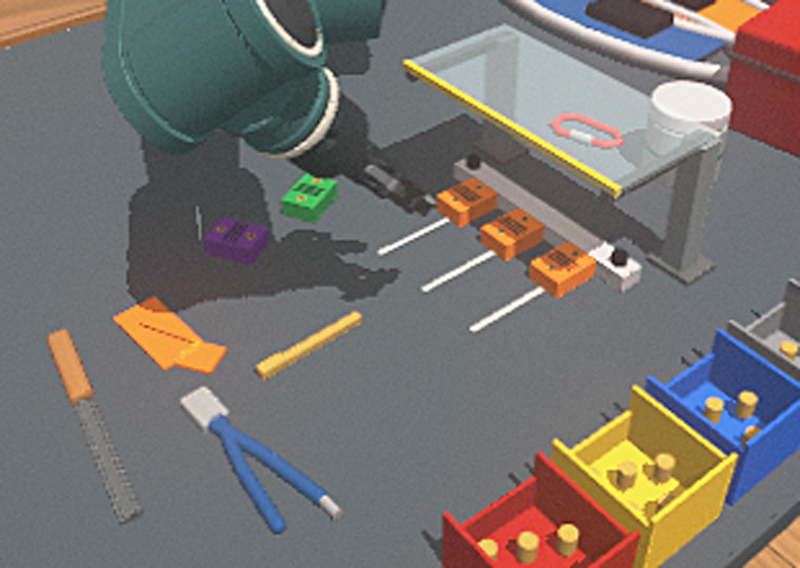

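The final scene view shows the three blocks in an even row at the bar, at (467,200), (512,233) and (562,268). The punch, offcut, file, pliers and look-alikes are where they were, apart from shadow shifting the colour counts, and the gripper is clear of everything. Handing in.

```bash
python3 -c "
from cell import order
print(order.hand_in())"
```

```text
the job is handed in; nothing more can be done
None
```

The three orange blocks now sit in one even row against the stop bar, each on its own line with ribs across it. I handed the job in at about 26 s of the 72 s allowed. I gripped each block low with the tool tilted, slid it over the slate, felt the bar at about 5–7 N (it slips at about 18 N), then released and backed out.

**Last checks that agreed**
- **Centring:** the block centres measured within about 0.3 mm of their lines.
- **Squareness:** block headings measured 91.3–91.6°. The lines and the bar measured about 91.25°.
- **Bar:** close views after the first block's contact put the face where it started, within about 0.5 mm. The third block met it at the same position twice, so I saw no sign of it moving.
- **Other things:** the punch, offcut, file, pliers and look-alikes looked undisturbed in the final scene view.

**Checks that disagreed**
- **Bar face in the last far view:** the fit was noisy. Its raw front gaps were 0.0, 0.4 and 1.9 mm. Using the cleaner slope from the closer views, they come to about 0.4–0.8 mm, which is within calibration error.
- **Middle block:** one close crop hinted at a gap of up to about 0.5 mm. I judged it flush from the other views and did not push it again.

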